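# Set up the cuff blow-off station

## Task

Get the blow-off stand ready for the freshly rinsed brass cuffs. First screw the brass elbow into the fitting held in the vice, clockwise, until it tightens down on its flange with the spout pointing along the vice's upright pointer fin; then set every cuff fully down on a post of the rack, one to a post, each with its open gap towards that post's little steel rib. Last, swing the air lever all the way over, away from the robot, and leave the other things on the bench where they are.

Things in the scene. Friction and masses are not known exactly. Their poses are not given: they have to be found in the camera images.
- station: Fixed vice on a grey base plate 110 x 110 x 12 mm, clamping a brass female fitting (61 mm across, flat top 70 mm above the table) upright at its middle. Origin on the table under the fitting's axis, z up, x towards the pointer fin; yaw about 1.57 (+x faces the rack). Steel jaws either side in y, 60 mm high, 50 mm out; a clamp screw to 80 mm out on -y.
- pointer (a point): Top of the upright steel pointer fin (20 mm long, 6 mm thick, 34 to 54 mm from the fitting's axis, its top 62 mm above the table), 44 mm from the axis along the station's +x.
- socket (a point): Mouth of the female fitting: on its axis, at its flat top; axes as station. Bore 31 mm. Coarse right-hand thread: with the lugs in, each radian of clockwise turn sinks the elbow 4 mm; it turns freely till the lugs clamp the flange on the face, 10 deg before the spout reaches the pointer. Resistance then climbs: 1 to 1.5 N m at the pointer, 3 N m 15 deg past it.
- slot (a point): The lug slot for the spout-side lug: a point at the fitting's top face, 19 mm from the axis, 115 deg anticlockwise (from above) of the pointer. The elbow drops in with its spout over this point, within 12 deg, until its flange is 5 to 6 mm above the face. A twin slot lies across from it, but entering with the spout over that one ends with the spout backwards.
- elbow: Loose brass elbow, 0.3 kg. Origin on its axis at the flange's underside, z up, x along the spout. Below: shank 28 mm across, 24 mm long, two round lugs 7 mm thick, centred 17 mm below the origin, reaching 20.5 mm out along +x and -x. Above: flange 54 mm across, 6 mm thick, then a square upright 26 x 26 mm up to 50 mm. Starts upright in its holder.
- grip (a point): Good grip height on the elbow's square upright, on its axis 31 mm above its origin (about 65 mm above the table at the start); grip across its y faces, from above. At the start the spout is within about 1.1 rad of the direction it must have for entering.
- spout (a point): Tip of the elbow's round barbed spout (18 to 21 mm across), 75 mm out from the elbow's axis and 32 mm above its origin.
- holder: Fixed wooden block 80 x 80 x 30 mm with a 47 mm round hole 20 mm deep, in which the elbow stands at first. Origin at the centre of its underside.
- rack: Fixed wooden rack, base 345 (x) x 90 (y) x 14 mm, origin under its middle, yaw about -1.57 (+x faces the vice). Four taper posts at x = -127.5, -42.5, 42.5, 127.5 mm, 45 mm across for the first 12 mm above the base, narrowing to 22 mm at 50 mm. On the +x side of each post a low steel rib (12 x 5 x 5 mm, 36 to 49 mm from the post's axis) is that post's mark.
- valve (a joint): Air lever beside the vice: 0 = leaning towards the robot (shut), 1.0 rad = leaning away (open). Stays where left; under 2 N at the tip. Pivot 22 mm above the table, 125 mm from the fitting's axis towards the station's -x; arm 75 mm. As it opens the tip moves along the station's -y (about world +x), in an upright arc, topmost at 0.5 rad.
- valve_tip (a point): Centre of the lever's black ball knob, 26 mm across, 75 mm from the pivot.
- cuff1: Loose open brass cuff bracelet (may be absent), 60 g: a C-shaped band 60 mm outside, 4 mm thick, 32 mm high, standing on its edge (axis upright) on the bench; origin at the centre of its lower edge, z up, x through the middle of the gap (gap about 31 mm wide). Grip it from above across its diameter along its y. At the start the gap is turned within about 1.3 rad of the rack's +x.
- gap1 (a point): Middle of the gap of cuff 1, at the band's radius (28 mm from its origin along its x), lower edge.
- cuff2: Loose open brass cuff bracelet (may be absent), 60 g: a C-shaped band 60 mm outside, 4 mm thick, 32 mm high, standing on its edge (axis upright) on the bench; origin at the centre of its lower edge, z up, x through the middle of the gap (gap about 31 mm wide). Grip it from above across its diameter along its y. At the start the gap is turned within about 1.3 rad of the rack's +x.
- gap2 (a point): Middle of the gap of cuff 2, at the band's radius (28 mm from its origin along its x), lower edge.
- cuff3: Loose open brass cuff bracelet (may be absent), 60 g: a C-shaped band 60 mm outside, 4 mm thick, 32 mm high, standing on its edge (axis upright) on the bench; origin at the centre of its lower edge, z up, x through the middle of the gap (gap about 31 mm wide). Grip it from above across its diameter along its y. At the start the gap is turned within about 1.3 rad of the rack's +x.
- gap3 (a point): Middle of the gap of cuff 3, at the band's radius (28 mm from its origin along its x), lower edge.
- cuff4: Loose open brass cuff bracelet (may be absent), 60 g: a C-shaped band 60 mm outside, 4 mm thick, 32 mm high, standing on its edge (axis upright) on the bench; origin at the centre of its lower edge, z up, x through the middle of the gap (gap about 31 mm wide). Grip it from above across its diameter along its y. At the start the gap is turned within about 1.3 rad of the rack's +x.
- gap4 (a point): Middle of the gap of cuff 4, at the band's radius (28 mm from its origin along its x), lower edge.
- spool1: White thread spool 70 mm high, 40 mm across, standing; leave alone. Origin under its centre.
- spool2: Second such spool; leave alone.
- pliers: Pliers, 165 mm long, lying; leave alone. Origin under the rivet.
- pendants: Stack of round pendants 60 mm across and 25 mm high; leave alone. Origin under its centre.

How it is judged:
On the way, in this order (a step that is already met when the one before it is completed fails the run):
1. the elbow is screwed down tight in the vice's fitting, spout along the pointer (horizontal distance between elbow and socket below 0.005 m and z of elbow in the frame of socket between -0.003 and 0.0015 m and angle between elbow's own z axis and vertical below 0.07 rad and angle between the x axis of elbow and the x axis of station, either way round below 0.16 rad and x of spout in the frame of socket above 0.05 m), for 0.2 s.
2. every cuff is down on a post of its own, gap towards the rib (y of cuff1 in the frame of rack between -0.007 and 0.007 m and z of each of cuff1, cuff2, cuff3, cuff4 in the frame of rack below 0.019 m and angle between the x axis of each of cuff1, cuff2, cuff3, cuff4 and the x axis of rack, either way round below 0.25 rad and angle between each of cuff1, cuff2, cuff3, cuff4's own z axis and vertical below 0.1 rad and ((x of cuff1 in the frame of rack between -0.1345 and -0.1205 m and x of gap1 in the frame of rack above -0.1135 m) or (x of cuff1 in the frame of rack between -0.0495 and -0.0355 m and x of gap1 in the frame of rack above -0.0285 m) or (x of cuff1 in the frame of rack between 0.0355 and 0.0495 m and x of gap1 in the frame of rack above 0.0565 m) or (x of cuff1 in the frame of rack between 0.1205 and 0.1345 m and x of gap1 in the frame of rack above 0.1415 m)) and y of cuff2 in the frame of rack between -0.007 and 0.007 m and ((x of cuff2 in the frame of rack between -0.1345 and -0.1205 m and x of gap2 in the frame of rack above -0.1135 m) or (x of cuff2 in the frame of rack between -0.0495 and -0.0355 m and x of gap2 in the frame of rack above -0.0285 m) or (x of cuff2 in the frame of rack between 0.0355 and 0.0495 m and x of gap2 in the frame of rack above 0.0565 m) or (x of cuff2 in the frame of rack between 0.1205 and 0.1345 m and x of gap2 in the frame of rack above 0.1415 m)) and y of cuff3 in the frame of rack between -0.007 and 0.007 m and ((x of cuff3 in the frame of rack between -0.1345 and -0.1205 m and x of gap3 in the frame of rack above -0.1135 m) or (x of cuff3 in the frame of rack between -0.0495 and -0.0355 m and x of gap3 in the frame of rack above -0.0285 m) or (x of cuff3 in the frame of rack between 0.0355 and 0.0495 m and x of gap3 in the frame of rack above 0.0565 m) or (x of cuff3 in the frame of rack between 0.1205 and 0.1345 m and x of gap3 in the frame of rack above 0.1415 m)) and y of cuff4 in the frame of rack between -0.007 and 0.007 m and ((x of cuff4 in the frame of rack between -0.1345 and -0.1205 m and x of gap4 in the frame of rack above -0.1135 m) or (x of cuff4 in the frame of rack between -0.0495 and -0.0355 m and x of gap4 in the frame of rack above -0.0285 m) or (x of cuff4 in the frame of rack between 0.0355 and 0.0495 m and x of gap4 in the frame of rack above 0.0565 m) or (x of cuff4 in the frame of rack between 0.1205 and 0.1345 m and x of gap4 in the frame of rack above 0.1415 m))), for 0.2 s.
3. the air lever is thrown fully over (value of joint valve above 0.85 rad), for 0.2 s.
At the end, for the whole second after the job is handed in: The elbow's flange lies within 1.5 mm of the fitting's face, upright, its spout within 9 degrees of the pointer; every cuff present sits within 5 mm of the bottom of a post and 7 mm of its axis either way, level, its gap within 14 degrees of the rib; the lever stands past 0.85 rad; all at rest (all of step 1 and all of step 2 and linear speed of each of cuff1, cuff2, cuff3, cuff4 below 0.02 m/s and value of joint valve above 0.85 rad); the robot touches nothing.
It fails at once if the thread spool on the bench is disturbed by more than 3 cm (distance of spool1 from where it was at the start of the episode above 0.03 m).
It fails at once if the second thread spool on the bench is disturbed by more than 3 cm (distance of spool2 from where it was at the start of the episode above 0.03 m).
It fails at once if the pair of pliers on the bench is disturbed by more than 3 cm (distance of pliers from where it was at the start of the episode above 0.03 m).
It fails at once if the stack of pendants on the bench is disturbed by more than 3 cm (distance of pendants from where it was at the start of the episode above 0.03 m).
Of cuff1, cuff2, cuff3, cuff4 only 3 to 4 are there at a start; the rules pass over those that are not, and their reading is None.
At some moment in a run one of cuff1, cuff2, cuff3, cuff4 may be knocked a few centimetres aside while the robot is not near it.
It also fails if it takes over 208 s, if anything falls off the work surface, if the arm or the gripper's body presses on something with over 40 N, if the wrist force passes 120 N, or if a joint passes its speed limit or range.

## Robot

A 6-joint arm with a two-finger parallel gripper is mounted at the origin on the work surface. World frame = base frame: x ahead of the robot, y to its left, z up, the work surface at z = 0. Lengths are in m, angles in rad, forces in N, time in s.
With the tool pointing down it reaches from about 0.3 to 0.775 m from the base axis. Payload 14.6 kg.
Tool frame: the origin (TCP) lies midway between the tips of the shut fingers; the grasp point (between the pads) lies 19 mm behind it; z points along the fingers, y is the line along which they close (so a half turn about z gives the same grasp; the last joint's range is limited). The gripper opens to 94 mm and grips with 3 to 60 N. Pads are 16 mm wide; open, the fingers measure 119 mm over their backs; the gripper's body (75 mm by 177 mm) begins 78 mm behind the grasp point.
Start: joints at [-1.194, 0.3, 1.521, -0, 1.321, -0.067], TCP at [0.236, -0.497, 0.205] pointing down, gripper open.
Joint ranges: [-3.03, 3.03], [-0.79, 2.21], [0.23, 2.52], [-1.04, 4.18], [0, 3.07], [-2.55, 2.55]. Speed limits (rad/s): [2.22, 2.22, 2.57, 3.14, 3.14, 3.14].

## Interface

Orientations are given as [roll, pitch, yaw] about the fixed x, y, z axes, in that order (R = Rz(yaw) Ry(pitch) Rx(roll)).
In Python, from workcell import get_state, camera, sign_off, search_frame, spot_point gives the robot as it stands.
- The arm moves only by the shell command python3 -m inch 'ROWS' [OPENING] [FORCE]. ROWS is JSON, a list of rows, each an object of numbers: "dx", "dy", "dz": the shift along the world's x, y, z in units of 25 mm (1.0 is 25 mm); "twist": the turn about the world's z in units of 6 degrees (1.0 is 6 degrees). A call has 1 to 20 rows; each row shifts and turns the commanded pose from where the row before left it; what a row does not reach is not made up. A row lasts 1/12 s, in which the tool goes at most 41.7 mm and 7.16 degrees, less where a joint would pass 70% of its speed; a pose out of reach is approached as far as the arm can. A call is refused whole if a number of a shift passes 1 or a number of a turn 1, either way. A call with a gripper value outside its range is refused whole. OPENING is the closure, from -1 (fully open) to 1 (shut), set as the call begins (- or left out, the last holds). The fingers move at their own pace and stop on an object; FORCE is the grip in N (left out, the last holds). Time passes only in rows, so rows that do not move let the fingers close. It gives the time, the measured TCP pose, the force, the opening and the grip force at its end, in the units of the state.
- get_state(): the state, without advancing time (a new reading comes with each control period).
- camera(name): name is "scene" or "top"; returns a dict with "img" (480x640x3 uint8, blue, green, red), "K" (3x3 intrinsics, pixels), "camera_from_world" (4x4, takes a point from world to camera coordinates). Camera axes: x right, y up, looking along -z (the intrinsics and any distortion apply to the point x, -y, -z); pixel columns grow to the right and rows downward; lengths in m; the calibration is good to about 2 mm. A picture is of the moment at which its call begins. There is no depth.
- sign_off(): hands the job in; it is judged then, once.
Trained networks look in the newest picture that a camera, given by its name, has taken for a name from the list of things; names that differ only in an ending like _2 or _b are one class to them, and where a whole thing is asked for, a point or a joint stands for the part that bears it (a point fixed in the world has none). Each returns a list of dicts, best first, with "p" (0 to 1); they miss things now and then, are a little off and sometimes report something else, mostly with a low value. They report only what shows in the picture. A call takes as long as a camera call.
- search_frame(camera, name): "at" ([column, row] in pixels, amid what is visible of it).
- spot_point(camera, name): "at" ([column, row] in pixels: a listed point, or the origin of a listed thing).
The state is a dict: "time": time; "joints": joint angles; "dq": joint speeds; "joint_efforts": joint torques, N m; "position": TCP position; "tool_rot": TCP orientation; "ft_force": force on the tool from outside, world axes, zero at the start; "moment": the same for the moment, N m; "opening": finger opening in m; "grip_force": force on a finger pad.
Only numpy, scipy, OpenCV 4.12 (cv2) and the standard library are available. Lean on these libraries where they do the work, as an engineer would, in place of code of your own. Each camera call takes 0.05 s, during which the arm holds its last target. There are 200 camera calls.

## Working session

There is one attempt and no reset: what is moved stays moved. The work goes in short steps, Python scripts to look and compute and a shell command to move; the robot and the scene stay as the last step left them, time stands still between calls to the robot, and variables do not carry over. Pictures are saved under pics/ and viewed, at most 14 in all, crops included, and the job is handed in when it is done.

```bash
mkdir -p pics; ls; cat > h.py <<'E'
import numpy as np, cv2
from workcell import get_state, camera, sign_off, search_frame, spot_point
def ray(c,px):
    M=np.array(c["camera_from_world"]);K=np.array(c["K"]);R=M[:3,:3];o=-R.T@M[:3,3]
    d=np.linalg.inv(K)@[px[0],px[1],1];d=R.T@np.array([d[0],-d[1],-d[2]])
    return o,d/np.linalg.norm(d)
def plane(c,px,z):
    o,d=ray(c,px);return o+d*(z-o[2])/d[2]
def proj(c,P):
    M=np.array(c["camera_from_world"]);p=M[:3,:3]@np.array(P)+M[:3,3];q=np.array(c["K"])@[p[0],-p[1],-p[2]];return q[:2]/q[2]
def tri(c1,p1,c2,p2):
    A=np.zeros((3,3));b=np.zeros(3);rs=[ray(c1,p1),ray(c2,p2)]
    for o,d in rs:
        P=np.eye(3)-np.outer(d,d);A+=P;b+=P@o
    x=np.linalg.solve(A,b);return x,max(np.linalg.norm((np.eye(3)-np.outer(d,d))@(x-o)) for o,d in rs)
E
python3 - <<'E'
from h import *
cs={n:camera(n) for n in("scene","top")}
for n,c in cs.items():
    cv2.imwrite(f"pics/{n}0.png",c["img"]); o,_=ray(c,(320,240));print(n,o.round(3),[k for k in c],np.array(c["K"]).round(1).tolist())
for nm in "station pointer socket slot elbow grip spout holder rack valve valve_tip cuff1 gap1 spool1 pliers pendants".split():
    print(nm)
    for n in cs: print("  ",n,[(np.round(r["at"]).tolist(),round(r["p"],2)) for r in spot_point(n,nm)])
s=get_state();print(s)
E
```

```text
pics
scene [ 1.07  -0.159  0.826] ['img', 'K', 'camera_from_world'] [[436.3, 0.0, 318.6], [0.0, 436.3, 244.5], [0.0, 0.0, 1.0]]
top [ 0.482 -0.02   1.368] ['img', 'K', 'camera_from_world'] [[567.5, 0.0, 325.8], [0.0, 567.5, 240.7], [0.0, 0.0, 1.0]]
station
   scene [([199.0, 294.0], 0.91), ([443.0, 199.0], 0.29)]
   top [([431.0, 243.0], 0.83), ([303.0, 148.0], 0.37)]
pointer
   scene [([212.0, 278.0], 0.62)]
   top [([420.0, 239.0], 0.86), ([162.0, 289.0], 0.75)]
socket
   scene [([194.0, 278.0], 0.62), ([386.0, 212.0], 0.34), ([189.0, 272.0], 0.16)]
   top [([430.0, 246.0], 0.74), ([433.0, 242.0], 0.58)]
slot
   scene [([187.0, 276.0], 0.91), ([370.0, 355.0], 0.65), ([450.0, 178.0], 0.51), ([310.0, 231.0], 0.39)]
   top [([442.0, 251.0], 0.71), ([434.0, 241.0], 0.38)]
elbow
   scene [([445.0, 190.0], 0.7)]
   top [([165.0, 290.0], 0.73)]
grip
   scene [([449.0, 179.0], 0.81)]
   top [([163.0, 288.0], 0.79)]
spout
   scene [([421.0, 166.0], 0.85)]
   top [([178.0, 320.0], 0.82), ([354.0, 300.0], 0.72), ([441.0, 250.0], 0.39)]
holder
   scene [([442.0, 198.0], 0.69), ([191.0, 277.0], 0.68), ([188.0, 274.0], 0.29)]
   top [([314.0, 286.0], 0.73)]
rack
   scene [([381.0, 291.0], 0.69), ([451.0, 181.0], 0.16)]
   top [([271.0, 203.0], 0.92)]
valveTraceback (most recent call last):
  File "<stdin>", line 7, in <module>
ValueError: it knows: cuff, elbow, gap, grip, holder, pendants, pliers, pointer, rack, slot, socket, spool, spout, station, valve_tip
```

View pics/top0.png

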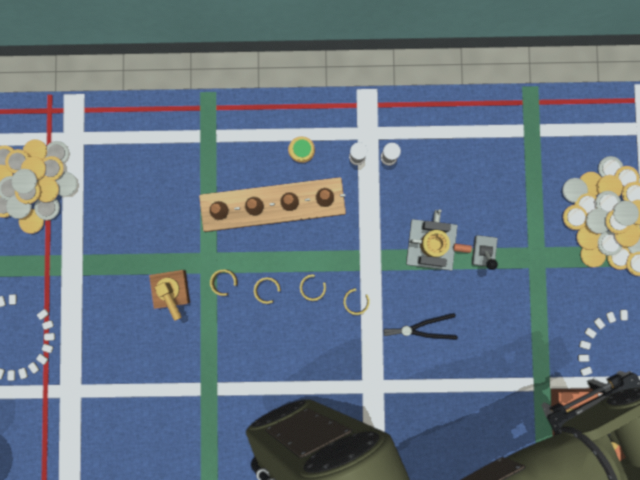

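View pics/scene0.png

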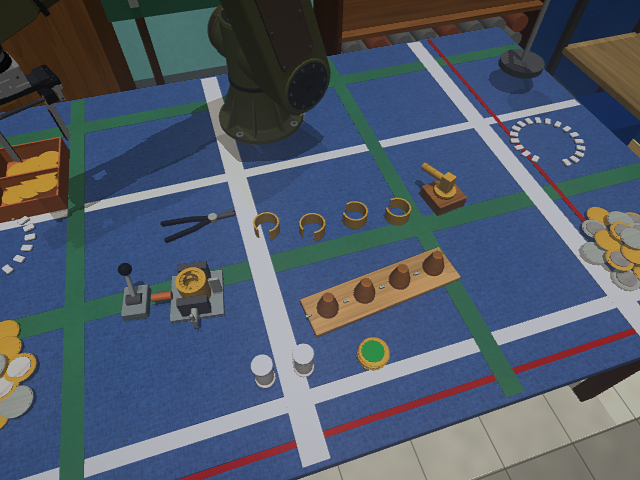

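```bash
python3 - <<'E'
from h import *
cs={n:camera(n) for n in("scene","top")}
for nm in "valve_tip cuff gap spool pliers pendants".split():
    print(nm)
    for n in cs: print("  ",n,[(np.round(r["at"],1).tolist(),round(r["p"],2)) for r in spot_point(n,nm)])
    
P={"grip":((449,179),(163,288)),"spout":((421,166),(178,320)),"pointer":((212,278),(420,239)),"socket":((194,278),(430,246)),"slot":((187,276),(442,251)),"rack":((381,291),(271,203)),"station":((199,294),(431,243))}
for k,(a,b) in P.items():
    x,e=tri(cs["scene"],a,cs["top"],b);print(k,x.round(4),round(e,4))
print(get_state())
E
```

```text
valve_tip
   scene [([122.6, 267.3], 0.61)]
   top [([491.6, 265.0], 0.54)]
cuff
   scene [([352.8, 218.9], 0.97), ([394.5, 213.2], 0.97), ([314.3, 234.5], 0.81), ([268.9, 228.5], 0.63), ([214.8, 277.1], 0.19)]
   top [([221.2, 280.0], 0.7), ([313.0, 288.5], 0.67), ([269.0, 290.0], 0.54), ([354.1, 300.4], 0.42)]
gap
   scene [([343.7, 215.6], 0.69), ([388.9, 209.8], 0.67), ([262.8, 235.2], 0.66), ([309.3, 242.0], 0.57)]
   top [([233.3, 290.8], 0.78), ([417.6, 242.0], 0.73), ([279.0, 294.7], 0.69), ([362.2, 289.8], 0.57), ([318.5, 275.9], 0.43)]
spool
   scene [([265.8, 379.4], 0.84), ([305.1, 367.0], 0.71)]
   top [([355.9, 157.1], 0.71), ([385.8, 158.5], 0.68), ([312.8, 286.6], 0.65)]
pliers
   scene [([214.4, 218.9], 0.67)]
   top [([406.1, 331.2], 0.58)]
pendants
   scene [([371.1, 355.6], 0.7)]
   top [([300.5, 151.0], 0.94)]
grip [0.4608 0.3579 0.0766] 0.0009
spout [0.3859 0.3262 0.0594] 0.0013
pointer [ 0.5637 -0.2275  0.0709] 0.0025
socket [ 0.5474 -0.2576  0.0613] 0.0034
slot [ 0.5359 -0.278   0.0599] 0.0037
rack [0.66   0.1154 0.0011] 0.0022
station [ 0.5571 -0.264   0.0139] 0.0012
{'time': 1.7, 'joints': array([-1.19359633e+00,  2.99902494e-01,  1.52096660e+00, -2.29463815e-05,
        1.32070025e+00, -6.65747108e-02]), 'dq': array([-3.51138244e-04, -4.50415614e-04, -9.58690065e-05,  8.21997883e-04,
        3.32432231e-04,  5.66917495e-04]), 'joint_efforts': array([ 9.17897728e-05, -5.31659567e+01, -3.52915978e+01,  7.08725466e-02,
        2.12818722e-02, -9.03699259e-06]), 'position': array([ 0.23614922, -0.49672694,  0.20545836]), 'tool_rot': array([3.14157088e+00, 2.37338593e-05, 4.43780386e-01]), 'ft_force': array([ 0.74406732,  0.27074559, -0.52033351]), 'moment': array([0.000595  , 0.01534412, 0.02635984]), 'grip_force': 0.0, 'opening': 0.09406195488721371}
```

The top view shows the elbow in its holder at (165,288), four cuffs at about (222,283), (267,291), (313,288) and (356,302), the rack posts in the row from (219,210) to (325,197), the vice at (433,243) and the lever knob at (491,265). The scene view agrees with this. Next I'll look closer.

```bash
python3 - <<'E'
from h import *
t=cv2.imread("pics/top0.png");s=cv2.imread("pics/scene0.png")
def cr(im,cx,cy,w,h,W,H): return cv2.resize(im[cy-h//2:cy+h//2,cx-w//2:cx+w//2],(W,H),interpolation=cv2.INTER_CUBIC)
a=np.hstack([cr(t,168,292,50,50,400,300*400//400),cr(t,433,243,50,50,400,300)])
a=np.hstack([cr(t,168,292,64,48,400,300),cr(t,440,243,64,48,400,300)])
b=np.hstack([cr(s,440,188,64,48,400,300),cr(s,196,286,64,48,400,300)])
cv2.imwrite("pics/z1.png",np.vstack([a,b]))
c=np.vstack([cr(t,290,290,160,60,800,300),cr(t,272,205,160,60,800,300)]);cv2.imwrite("pics/z2.png",c)
E
```

```text
(no output)
```

View pics/z1.png

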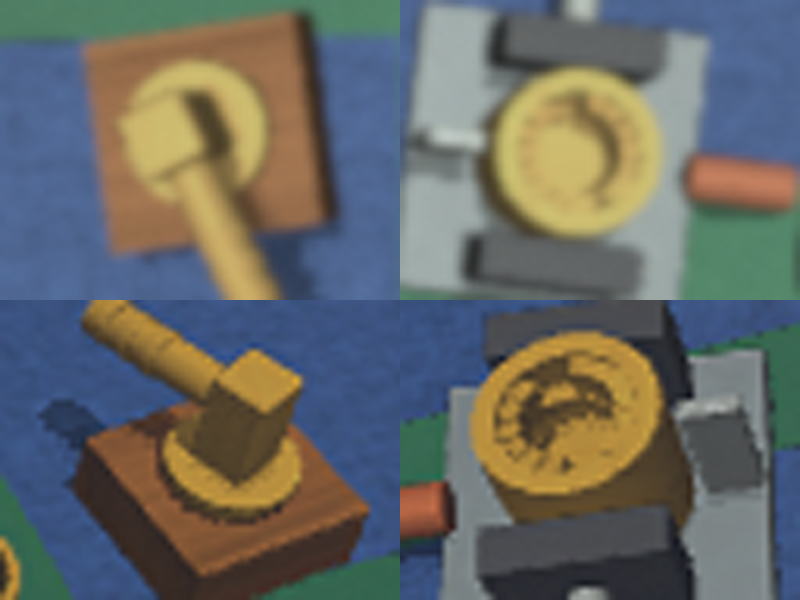

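View pics/z2.png

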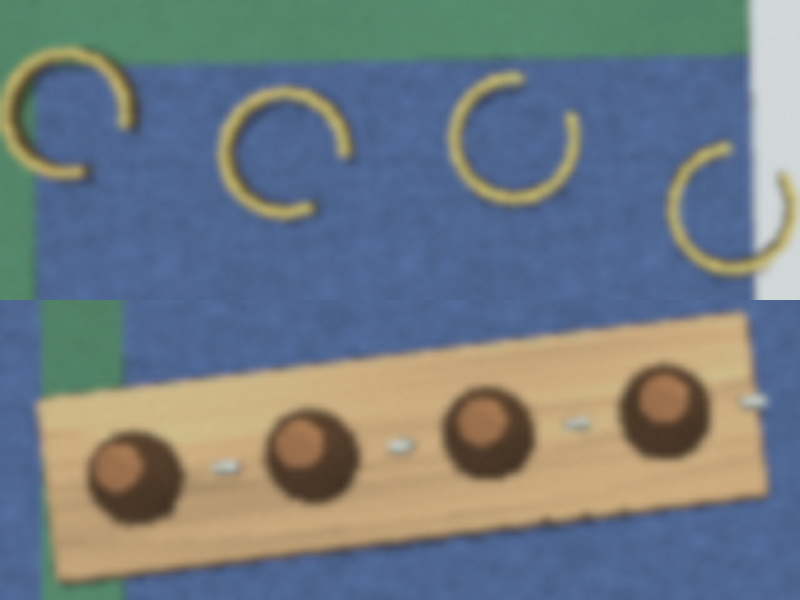

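z1 shows the elbow's upright top face at about (167,137) and its flange circle at about (197,130). It also shows the fitting's top circle at about (578,152), radius 84, with the pointer fin to its left. z2 shows four C-shaped cuffs with clear gaps, and four posts with ribs on their right (towards the vice). Next I'll turn these into metric positions.

```bash
cat >> h.py <<'E'
def yaw(v): return np.arctan2(v[1],v[0])
def brass(im,lo=(15,60,90),hi=(35,255,255)):
    return cv2.inRange(cv2.cvtColor(im,cv2.COLOR_BGR2HSV),lo,hi)
E
python3 - <<'E'
from h import *
t,s=camera("top"),camera("scene")
z1=lambda x,y,o:(np.array([x,y])+.5)/6.25-.5+o
T1=lambda x,y:z1(x,y,(136,268));T2=lambda x,y:z1(x-400,y,(408,219))
S1=lambda x,y:z1(x,y-300,(408,164));S2=lambda x,y:z1(x-400,y-300,(164,262))
Q=lambda x,y:(np.array([x,y])+.5)/5-.5+(210,260)
Rk=lambda x,y:(np.array([x,y-300])+.5)/5-.5+(192,175)
f=lambda *a:[np.round(v,4).tolist() for v in a]
print("fit tri",tri(t,T2(578,152),s,S2(567,413)), "top@.07",plane(t,T2(578,152),.07),"sc",plane(s,S2(567,413),.07))
print("uprighttop tri",tri(t,T1(167,137),s,S1(258,381)),"@.084",plane(t,T1(167,137),.084))
print("flange tri",tri(t,T1(197,130),s,S1(231,457)),"@.04",plane(t,T1(197,130),.04))
sp=plane(t,(178,320),.066);print("spout",sp,"scene",plane(s,(421,166),.066))
a,b=plane(t,T1(187,165),.0755),plane(t,T1(247,290),.0755);print("spout yaw",yaw(b-a))
a,b=plane(t,T1(150,180),.084),plane(t,T1(122,120),.084);print("upright edge",a,b,yaw(a-b))
print("pointer",plane(t,T2(448,138),.062),"dir jaws",yaw(plane(t,T2(497,15),.06)-plane(t,T2(665,38),.06)), yaw(plane(t,T2(470,232),.06)-plane(t,T2(640,254),.06)))
for i,(c,e1,e2) in enumerate([((67,113),(127,128),(88,172)),((285.5,153),(345,155),(312,209)),((514.5,138),(520,77),(572,113)),((732,208),(730,147),(783,175))]):
    C=plane(t,Q(*c),.032);g=(plane(t,Q(*e1),.032)+plane(t,Q(*e2),.032))/2
    print("cuff",i+1,C,yaw(g-C))
for p in [(136,478),(312,455),(488,433),(665,411)]: print("post base",plane(t,Rk(*p),.026))
for p in [(117,467),(300,443),(483,420),(663,398)]: print("post top",plane(t,Rk(*p),.064))
for p in [(225,467),(400,446),(577,423),(755,401)]: print("rib",plane(t,Rk(*p),.019))
print("rack yaw",yaw(plane(t,Rk(745,313),.014)-plane(t,Rk(38,402),.014)),yaw(plane(t,Rk(768,494),.014)-plane(t,Rk(58,582),.014)))
print("corner mean",np.mean([plane(t,Rk(*p),.014) for p in[(745,313),(38,402),(768,494),(58,582)]],axis=0))
print("knob",tri(t,(491.6,265),s,(122.6,267.3)))
E
```

```text
fit tri (array([ 0.55402173, -0.26724451,  0.06933092]), np.float64(0.0004254846802933704)) top@.07 [ 0.55400643 -0.26668495  0.07      ] sc [ 0.5543989  -0.26757676  0.07      ]
uprighttop tri (array([0.45748315, 0.35795623, 0.08163139]), np.float64(0.0008577842980224532)) @.084 [0.45716124 0.35645695 0.084     ]
flange tri (array([0.45870935, 0.35765546, 0.04118712]), np.float64(0.00014225520181327566)) @.04 [0.45874856 0.35812697 0.04      ]
spout [0.38689827 0.32563507 0.066     ] scene [0.39154417 0.32074058 0.066     ]
spout yaw -2.6926377097987144
upright edge [0.44177406 0.36255635 0.084     ] [0.46352621 0.37276552 0.084     ] -2.702771848763858
pointer [ 0.56034152 -0.22046475  0.062     ] dir jaws 1.4185890726629018 1.4268088921185602
cuff 1 [0.47115516 0.22886647 0.032     ] -2.31878104432404
cuff 2 [0.45090629 0.12625478 0.032     ] -2.174667186168932
cuff 3 [0.45634484 0.01863321 0.032     ] -0.647376370992166
cuff 4 [ 0.42214861 -0.08285594  0.032     ] -0.4994839356170396
post base [0.64217751 0.23937859 0.026     ]
post base [0.65189548 0.15548111 0.026     ]
post base [0.66113805 0.07155638 0.026     ]
post base [ 0.6703764  -0.01287331  0.026     ]
post top [0.64289819 0.24082358 0.064     ]
post top [0.6527601  0.15603656 0.064     ]
post top [0.66216016 0.07122013 0.064     ]
post top [ 0.67111906 -0.01223155  0.064     ]
rib [0.64764808 0.19808904 0.019     ]
rib [0.65646289 0.11422603 0.019     ]
rib [0.66622902 0.02936801 0.019     ]
rib [ 0.6755094  -0.05599314  0.019     ]
rack yaw -1.460146307684847 -1.4622463773411964
corner mean [0.65634062 0.11359988 0.014     ]
knob (array([ 0.50130408, -0.38736336,  0.0931285 ]), np.float64(0.0019442095693742866))
```

```bash
python3 -m inch '[{"dx":0.4,"dy":1,"twist":0.9},{"dx":0.4,"dy":1,"twist":0.9},{"dx":0.4,"dy":1,"twist":0.9},{"dx":0.4,"dy":1,"twist":0.9},{"dx":0.4,"dy":1,"twist":0.9},{"dx":0.4,"dy":1,"twist":0.9},{"dx":0.4,"dy":1,"twist":0.9},{"dx":0.4,"dy":1,"twist":0.9},{"dx":0.4,"dy":1,"twist":0.9},{"dx":0.4,"dy":1,"twist":0.9},{"dx":0.4,"dy":1,"twist":0.9},{"dx":0.4,"dy":1,"twist":0.9},{"dx":0.4,"dy":1,"twist":0.9},{"dx":0.4,"dy":1,"twist":0.9},{"dx":0.4,"dy":1,"twist":0.9},{"dx":0.4,"dy":1,"twist":0.9},{"dx":0.4,"dy":1,"twist":0.9},{"dx":0.4,"dy":1,"twist":0.9},{"dx":0.4,"dy":1,"twist":0.9},{"dx":0.4,"dy":1,"twist":0.9}]' -1 
python3 -m inch '[{"dx":0.1,"dy":1,"twist":0.8},{"dx":0.1,"dy":1,"twist":0.8},{"dx":0.1,"dy":1,"twist":0.8},{"dx":0.1,"dy":1,"twist":0.8},{"dx":0.1,"dy":1,"twist":0.8},{"dx":0.1,"dy":1,"twist":0.8},{"dx":0.1,"dy":1,"twist":0.8},{"dx":0.1,"dy":1,"twist":0.8},{"dx":0.1,"dy":1,"twist":0.8},{"dy":1,"twist":0.8},{"dy":1,"twist":0.8},{"dy":1,"twist":0.8},{"dy":1,"twist":0.8},{"dy":1,"twist":0.8},{"dy":0.2,"twist":0.8},{}]'
```

```text
validation failed for argument at $[0]...
validation failed for argument at $[0]...
```

```bash
python3 -m inch '[{"dx":0.4,"dy":1.0,"dz":0.0,"twist":0.9}]'; python3 -m inch --help | head -20
```

```text
time: 1.88
position: [0.2451, -0.4735, 0.205]
tool_rot: [3.142, 0.0, 0.534]
ft_force: [0.1, -0.1, -0.7]
opening: 0.094
grip_force: 0.0invalid input: not JSON, or not a number
```

```bash
python3 -m inch '[{"dx":0.4,"dy":1,"dz":0,"twist":0.9},{"dx":0.4,"dy":1,"dz":0,"twist":0.9},{"dx":0.4,"dy":1,"dz":0,"twist":0.9},{"dx":0.4,"dy":1,"dz":0,"twist":0.9},{"dx":0.4,"dy":1,"dz":0,"twist":0.9},{"dx":0.4,"dy":1,"dz":0,"twist":0.9},{"dx":0.4,"dy":1,"dz":0,"twist":0.9},{"dx":0.4,"dy":1,"dz":0,"twist":0.9},{"dx":0.4,"dy":1,"dz":0,"twist":0.9},{"dx":0.4,"dy":1,"dz":0,"twist":0.9},{"dx":0.4,"dy":1,"dz":0,"twist":0.9},{"dx":0.4,"dy":1,"dz":0,"twist":0.9},{"dx":0.4,"dy":1,"dz":0,"twist":0.9},{"dx":0.4,"dy":1,"dz":0,"twist":0.9},{"dx":0.4,"dy":1,"dz":0,"twist":0.9},{"dx":0.4,"dy":1,"dz":0,"twist":0.9},{"dx":0.4,"dy":1,"dz":0,"twist":0.9},{"dx":0.4,"dy":1,"dz":0,"twist":0.9},{"dx":0.4,"dy":1,"dz":0,"twist":0.9},{"dx":0.4,"dy":1,"dz":0,"twist":0.9}]' -1
```

```text
time: 3.55
position: [0.4465, 0.0297, 0.2056]
tool_rot: [3.141, 0.0, 2.428]
ft_force: [0.2, -1.1, -0.2]
opening: 0.0939
grip_force: 0.0
```

```bash
python3 -m inch '[{"dx":0.1,"dy":1,"dz":0,"twist":0.9},{"dx":0.1,"dy":1,"dz":0,"twist":0.9},{"dx":0.1,"dy":1,"dz":0,"twist":0.9},{"dx":0.1,"dy":1,"dz":0,"twist":0.9},{"dx":0.08,"dy":1,"dz":0,"twist":0.9},{"dx":0,"dy":1,"dz":0,"twist":0.9},{"dx":0,"dy":1,"dz":0,"twist":0.9},{"dx":0,"dy":1,"dz":0,"twist":0.9},{"dx":0,"dy":1,"dz":0,"twist":0.9},{"dx":0,"dy":1,"dz":0,"twist":0.9},{"dx":0,"dy":1,"dz":0,"twist":0.9},{"dx":0,"dy":1,"dz":0,"twist":0.9},{"dx":0,"dy":1,"dz":0,"twist":0.28},{"dx":0,"dy":0.18,"dz":-0.9,"twist":0},{"dx":0,"dy":0,"dz":-0.9,"twist":0},{"dx":0,"dy":0,"dz":-0.7,"twist":0},{"dx":0,"dy":0,"dz":-0.6,"twist":0},{"dx":0,"dy":0,"dz":0,"twist":0},{"dx":0,"dy":0,"dz":0,"twist":0}]' -1
python3 - <<'E'
from h import *
t,s=camera("top"),camera("scene")
def cr(im,cx,cy,w,h,W,H): return cv2.resize(im[cy-h//2:cy+h//2,cx-w//2:cx+w//2],(W,H),interpolation=cv2.INTER_CUBIC)
cv2.imwrite("pics/z3.png",np.hstack([cr(t["img"],168,288,80,100,400,500),cr(s["img"],444,180,80,100,400,500)]))
p=get_state();print(p["position"],p["tool_rot"],p["joints"])
# pads tips project
P=p["position"]
for n,c in(("top",t),("scene",s)):print(n,proj(c,P),proj(c,[.458,.3575,.084]))
E
```

```text
time: 5.13
position: [0.458, 0.3577, 0.1279]
tool_rot: [-3.141, -0.001, -2.7]
ft_force: [0.8, 0.2, 0.6]
opening: 0.0942
grip_force: 0.0
[0.45860357 0.35804036 0.12917012] [ 3.14138247e+00  1.55841439e-03 -2.69996231e+00] [ 5.99942694e-01  4.39524562e-01  1.51453975e+00 -4.11379970e-05
  1.18595628e+00 -1.41246873e+00]
top [155.51076144 289.34064301] [161.83995241 289.13423568]
scene [453.78782387 162.0768954 ] [448.65370078 176.04135781]
```

View pics/z3.png

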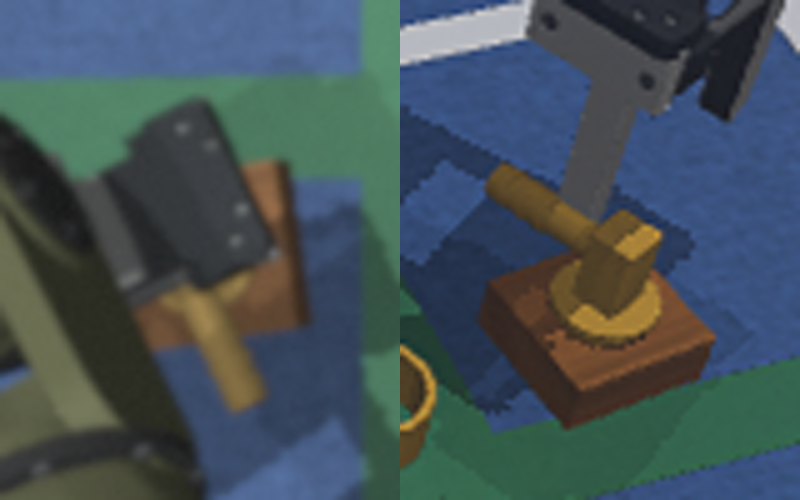

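The hand sits over the elbow with the fingers either side of its y faces, and the midpoint of the fingertips matches the projected TCP. I'll descend and grip.

```bash
python3 -m inch '[{"dx":0,"dy":0,"dz":-0.6,"twist":0},{"dx":0,"dy":0,"dz":-0.7,"twist":0},{"dx":0,"dy":0,"dz":-0.7,"twist":0},{"dx":0,"dy":0,"dz":-0.7,"twist":0},{"dx":0,"dy":0,"dz":-0.5,"twist":0},{"dx":0,"dy":0,"dz":0,"twist":0},{"dx":0,"dy":0,"dz":0,"twist":0}]' -1
python3 -m inch '[{"dx":0,"dy":0,"dz":0,"twist":0},{"dx":0,"dy":0,"dz":0,"twist":0},{"dx":0,"dy":0,"dz":0,"twist":0},{"dx":0,"dy":0,"dz":0,"twist":0},{"dx":0,"dy":0,"dz":0,"twist":0},{"dx":0,"dy":0,"dz":0,"twist":0},{"dx":0,"dy":0,"dz":0,"twist":0},{"dx":0,"dy":0,"dz":0,"twist":0}]' 1 60
```

```text
time: 5.82
position: [0.4584, 0.3579, 0.0486]
tool_rot: [3.142, 0.0, -2.7]
ft_force: [-0.5, -0.3, 1.0]
opening: 0.0941
grip_force: 0.0
time: 6.48
position: [0.4582, 0.3578, 0.048]
tool_rot: [-3.142, 0.0, -2.7]
ft_force: [-0.1, -0.9, -0.4]
opening: 0.0444
grip_force: 0.0
```

```bash
python3 -m inch '[{"dx":0,"dy":0,"dz":0,"twist":0},{"dx":0,"dy":0,"dz":0,"twist":0},{"dx":0,"dy":0,"dz":0,"twist":0},{"dx":0,"dy":0,"dz":0,"twist":0},{"dx":0,"dy":0,"dz":0,"twist":0},{"dx":0,"dy":0,"dz":0,"twist":0},{"dx":0,"dy":0,"dz":0,"twist":0}]' 1 60
python3 -m inch '[{"dx":0,"dy":0,"dz":0.3,"twist":0},{"dx":0,"dy":0,"dz":0.5,"twist":0},{"dx":0,"dy":0,"dz":0.8,"twist":0},{"dx":0,"dy":0,"dz":0.8,"twist":0},{"dx":0,"dy":0,"dz":0.8,"twist":0},{"dx":0,"dy":0,"dz":0.8,"twist":0},{"dx":0,"dy":0,"dz":0.5,"twist":0},{"dx":0,"dy":0,"dz":0,"twist":0},{"dx":0,"dy":0,"dz":0,"twist":0}]'
```

```text
time: 7.07
position: [0.4581, 0.3578, 0.0479]
tool_rot: [3.142, -0.0, -2.7]
ft_force: [-0.5, 0.6, -0.2]
opening: 0.0256
grip_force: 60.0
time: 7.82
position: [0.4582, 0.3578, 0.1612]
tool_rot: [3.141, 0.001, -2.7]
ft_force: [-1.0, 0.1, -3.5]
opening: 0.0256
grip_force: 60.0
```

```bash
python3 -m inch '[{"dx":0.1,"dy":-0.5,"dz":0,"twist":-0.07},{"dx":0.16,"dy":-1,"dz":0,"twist":-0.07},{"dx":0.16,"dy":-1,"dz":0,"twist":-0.07},{"dx":0.16,"dy":-1,"dz":0,"twist":-0.07},{"dx":0.16,"dy":-1,"dz":0,"twist":-0.07},{"dx":0.16,"dy":-1,"dz":0,"twist":-0.07},{"dx":0.16,"dy":-1,"dz":0,"twist":-0.07},{"dx":0.16,"dy":-1,"dz":0,"twist":-0.07},{"dx":0.16,"dy":-1,"dz":0,"twist":-0.07},{"dx":0.16,"dy":-1,"dz":0,"twist":-0.07},{"dx":0.16,"dy":-1,"dz":0,"twist":-0.07},{"dx":0.16,"dy":-1,"dz":0,"twist":-0.07},{"dx":0.16,"dy":-1,"dz":0,"twist":-0.07},{"dx":0.16,"dy":-1,"dz":0,"twist":-0.07},{"dx":0.16,"dy":-1,"dz":0,"twist":-0.07},{"dx":0.16,"dy":-1,"dz":0,"twist":-0.07},{"dx":0.16,"dy":-1,"dz":0,"twist":-0.07},{"dx":0.16,"dy":-1,"dz":0,"twist":-0.07},{"dx":0.16,"dy":-1,"dz":0,"twist":-0.07},{"dx":0.16,"dy":-1,"dz":0,"twist":-0.07}]'
python3 -m inch '[{"dx":0.16,"dy":-1,"dz":0,"twist":-0.04},{"dx":0.16,"dy":-1,"dz":0,"twist":0},{"dx":0.16,"dy":-1,"dz":0,"twist":0},{"dx":0.16,"dy":-1,"dz":0,"twist":0},{"dx":0.06,"dy":-0.9,"dz":0,"twist":0},{"dx":0,"dy":-0.58,"dz":0,"twist":0},{"dx":0,"dy":0,"dz":0,"twist":0},{"dx":0,"dy":0,"dz":0,"twist":0},{"dx":0,"dy":0,"dz":0,"twist":0}]'
python3 - <<'E'
from h import *
t,s=camera("top"),camera("scene")
def cr(im,cx,cy,w,h,W,H): return cv2.resize(im[cy-h//2:cy+h//2,cx-w//2:cx+w//2],(W,H),interpolation=cv2.INTER_CUBIC)
cv2.imwrite("pics/z4.png",np.hstack([cr(t["img"],440,250,80,100,400,500),cr(s["img"],190,265,80,100,400,500)]))
p=get_state();print(p["position"],p["tool_rot"],p["joints"])
o=p["position"]-[0,0,.014];e=p["tool_rot"][2];u=np.array([np.cos(e),np.sin(e),0])
for n,c in(("top",t),("scene",s)):
  off={"top":(400,200),"scene":(150,215)}[n]; dx=0 if n=="top" else 400
  for q,P in(("bottom",o-[0,0,.024]),("orig",o),("sptip",o+u*.075+[0,0,.032]),("sock",[.5541,-.267,.07]),("upr",o+[0,0,.05])):
    w=proj(c,P);print(n,q,((w-off+.5)*5-.5+[dx,0]).round(0))
E
```

```text
time: 9.48
position: [0.5357, -0.1314, 0.1593]
tool_rot: [3.141, -0.002, -2.847]
ft_force: [0.0, 0.2, -3.7]
opening: 0.0258
grip_force: 60.0
time: 10.23
position: [0.5538, -0.266, 0.16]
tool_rot: [3.141, -0.001, -2.851]
ft_force: [0.5, 0.7, -3.5]
opening: 0.0256
grip_force: 60.0
[ 0.55414413 -0.26573588  0.16041089] [ 3.14132002e+00 -1.11737460e-04 -2.84971068e+00] [-5.06786483e-01  4.80543054e-01  1.37822863e+00  1.14878234e-04
  1.28309425e+00 -2.36949738e+00]
top bottom [203. 209.]
top orig [214. 206.]
top sptip [285. 372.]
top sock [183. 216.]
top upr [238. 198.]
scene bottom [576. 253.]
scene orig [560. 218.]
scene sptip [459.  35.]
scene sock [605. 324.]
scene upr [525. 139.]
```

View pics/z4.png

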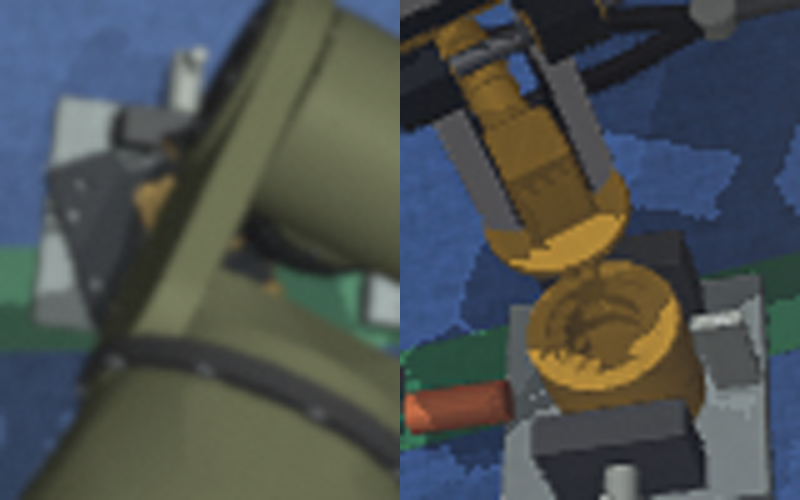

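The scene view shows the flange over the fitting. Its centre is about (557,222), against the predicted (560,218), and the fitting's mouth is at (605,326) against (605,324). That's well aligned, so I'll descend in stages while watching the force.

```bash
python3 -m inch '[{"dx":0,"dy":-0.04,"dz":-0.6,"twist":0},{"dx":0,"dy":0,"dz":-0.6,"twist":0},{"dx":0,"dy":0,"dz":-0.5,"twist":0},{"dx":0,"dy":0,"dz":-0.22,"twist":0},{"dx":0,"dy":0,"dz":0,"twist":0},{"dx":0,"dy":0,"dz":0,"twist":0}]'
python3 -m inch '[{"dx":0,"dy":0,"dz":-0.12,"twist":0},{"dx":0,"dy":0,"dz":-0.12,"twist":0},{"dx":0,"dy":0,"dz":-0.12,"twist":0},{"dx":0,"dy":0,"dz":0,"twist":0}]'
```

```text
time: 10.83
position: [0.5543, -0.2675, 0.1128]
tool_rot: [-3.141, 0.0, -2.85]
ft_force: [-0.7, -1.0, -2.4]
opening: 0.0256
grip_force: 60.0
time: 11.17
position: [0.5539, -0.2676, 0.1029]
tool_rot: [3.141, -0.0, -2.851]
ft_force: [0.1, 0.9, -3.1]
opening: 0.0253
grip_force: 60.0
```

```bash
python3 -m inch '[{"dx":0,"dy":0,"dz":-0.12,"twist":0},{"dx":0,"dy":0,"dz":-0.12,"twist":0},{"dx":0,"dy":0,"dz":-0.12,"twist":0},{"dx":0,"dy":0,"dz":0,"twist":0}]'
python3 -c "
from h import *
print(get_state()['ft_force'],get_state()['position'])"
```

```text
time: 11.5
position: [0.5538, -0.2676, 0.0936]
tool_rot: [3.141, -0.001, -2.851]
ft_force: [-0.3, 0.6, -3.1]
opening: 0.0257
grip_force: 60.0
[-0.32958658  0.57634616 -3.05348535] [ 0.55383916 -0.26757768  0.09360038]
```

Going in freely. I'll carry on to the slot bottom.

```bash
python3 -m inch '[{"dx":0,"dy":0,"dz":-0.08,"twist":0},{"dx":0,"dy":0,"dz":-0.06,"twist":0},{"dx":0,"dy":0,"dz":0,"twist":0}]'
python3 -m inch '[{"dx":0,"dy":0,"dz":-0.06,"twist":0},{"dx":0,"dy":0,"dz":0,"twist":0},{"dx":0,"dy":0,"dz":0,"twist":0}]'
```

```text
time: 11.75
position: [0.5541, -0.2677, 0.0906]
tool_rot: [3.141, -0.0, -2.851]
ft_force: [0.6, 0.1, -4.1]
opening: 0.0259
grip_force: 60.0
time: 12.0
position: [0.5542, -0.2677, 0.0895]
tool_rot: [-3.141, 0.0, -2.851]
ft_force: [0.5, 0.1, -4.2]
opening: 0.0256
grip_force: 60.0
```

```bash
python3 -m inch '[{"dx":0,"dy":0,"dz":-0.06,"twist":0},{"dx":0,"dy":0,"dz":0,"twist":0},{"dx":0,"dy":0,"dz":0,"twist":0}]'
python3 -m inch '[{"dx":0,"dy":0,"dz":-0.04,"twist":0},{"dx":0,"dy":0,"dz":0,"twist":0},{"dx":0,"dy":0,"dz":0,"twist":0}]'
```

```text
time: 12.25
position: [0.5544, -0.2678, 0.0889]
tool_rot: [-3.141, 0.001, -2.851]
ft_force: [-2.6, 1.6, 5.1]
opening: 0.0258
grip_force: 60.0
time: 12.5
position: [0.5545, -0.2679, 0.0888]
tool_rot: [-3.14, 0.001, -2.851]
ft_force: [-6.0, 2.9, 13.3]
opening: 0.0258
grip_force: 60.0
```

```bash
python3 -m inch '[{"dx":0,"dy":0,"dz":0.03,"twist":-0.7},{"dx":0,"dy":0,"dz":0,"twist":-0.7},{"dx":0,"dy":0,"dz":0,"twist":-0.7},{"dx":0,"dy":0,"dz":0,"twist":-0.7},{"dx":0,"dy":0,"dz":0,"twist":0}]'
python3 -c "
from h import *
s=get_state();print(s['ft_force'],s['moment'],s['position'],s['tool_rot'])"
```

```text
time: 12.92
position: [0.5543, -0.2677, 0.0879]
tool_rot: [-3.141, 0.0, 3.136]
ft_force: [-0.7, 0.9, -0.7]
opening: 0.0255
grip_force: 60.0
[-0.68226688  0.94647413 -0.73367372] [ 0.18391437 -0.16607482  0.0281578 ] [ 0.55425963 -0.26774763  0.08790857] [-3.14147132e+00  4.08402918e-04  3.13577435e+00]
```

```bash
python3 -m inch '[{"dx":0,"dy":0,"dz":-0.013,"twist":-0.8},{"dx":0,"dy":0,"dz":-0.013,"twist":-0.8},{"dx":0,"dy":0,"dz":-0.013,"twist":-0.8},{"dx":0,"dy":0,"dz":-0.013,"twist":-0.8},{"dx":0,"dy":0,"dz":-0.013,"twist":-0.8},{"dx":0,"dy":0,"dz":0,"twist":0}]'
python3 -c "
from h import *
s=get_state();print(s['ft_force'],s['moment'],s['position'],s['tool_rot'])"
python3 -m inch '[{"dx":0,"dy":0,"dz":-0.013,"twist":-0.8},{"dx":0,"dy":0,"dz":-0.013,"twist":-0.8},{"dx":0,"dy":0,"dz":-0.013,"twist":-0.8},{"dx":0,"dy":0,"dz":-0.013,"twist":-0.8},{"dx":0,"dy":0,"dz":-0.013,"twist":-0.8},{"dx":0,"dy":0,"dz":-0.013,"twist":-0.8},{"dx":0,"dy":0,"dz":0,"twist":0}]'
python3 -c "
from h import *
s=get_state();print(s['ft_force'],s['moment'],s['position'],s['tool_rot'])"
```

```text
time: 13.42
position: [0.5543, -0.2677, 0.0862]
tool_rot: [3.141, 0.0, 2.719]
ft_force: [0.9, 0.9, -0.7]
opening: 0.0256
grip_force: 60.0
[ 0.90292864  0.93839473 -0.74410035] [ 0.23885054 -0.28941036 -0.01780399] [ 0.55429251 -0.26768693  0.08621398] [3.14142350e+00 3.71604724e-04 2.71882031e+00]
time: 14.0
position: [0.5543, -0.2677, 0.0842]
tool_rot: [3.141, 0.0, 2.218]
ft_force: [0.7, 1.2, -1.9]
opening: 0.0255
grip_force: 60.0
[ 0.72318755  1.17300914 -1.87542571] [ 0.11337084 -0.30858063 -0.06833916] [ 0.55427118 -0.26767239  0.08424129] [3.14127689e+00 2.06107737e-04 2.21815814e+00]
```

```bash
python3 -m inch '[{"dx":0,"dy":0,"dz":-0.013,"twist":-0.8},{"dx":0,"dy":0,"dz":-0.013,"twist":-0.8},{"dx":0,"dy":0,"dz":-0.013,"twist":-0.8},{"dx":0,"dy":0,"dz":-0.013,"twist":-0.8},{"dx":0,"dy":0,"dz":-0.013,"twist":-0.8},{"dx":0,"dy":0,"dz":-0.013,"twist":-0.8},{"dx":0,"dy":0,"dz":-0.013,"twist":-0.6},{"dx":0,"dy":0,"dz":0,"twist":0}]'
python3 -c "
from h import *
s=get_state();print(s['ft_force'],s['moment'],s['position'],s['tool_rot'])"
python3 -m inch '[{"dx":0,"dy":0,"dz":-0.01,"twist":-0.5},{"dx":0,"dy":0,"dz":-0.01,"twist":-0.4},{"dx":0,"dy":0,"dz":0,"twist":-0.3},{"dx":0,"dy":0,"dz":0,"twist":0},{"dx":0,"dy":0,"dz":0,"twist":0}]'
python3 -c "
from h import *
s=get_state();print(s['ft_force'],s['moment'],s['position'],s['tool_rot'])"
```

```text
time: 14.67
position: [0.5555, -0.2674, 0.0839]
tool_rot: [3.138, 0.001, 1.656]
ft_force: [2.9, 5.0, 11.5]
opening: 0.0253
grip_force: 60.1
[ 2.92795601  4.95497721 11.53681034] [1.16294045 0.03718491 0.42669389] [ 0.55552843 -0.26736465  0.08389114] [3.13827969e+00 1.12635884e-03 1.65631787e+00]
time: 15.08
position: [0.5556, -0.2674, 0.0839]
tool_rot: [3.138, 0.001, 1.536]
ft_force: [1.7, 6.1, 14.9]
opening: 0.0258
grip_force: 61.1
[ 1.68632024  6.10288203 14.91495074] [1.38079723 0.24493359 1.47545537] [ 0.55564821 -0.26737476  0.08385525] [3.13789907e+00 1.18944450e-03 1.53577575e+00]
```

```bash
cat >> h.py <<'E'
def cr(im,cx,cy,w,h,W,H): return cv2.resize(im[cy-h//2:cy+h//2,cx-w//2:cx+w//2],(W,H),interpolation=cv2.INTER_CUBIC)
E
python3 - <<'E'
from h import *
t,s=camera("top"),camera("scene")
cv2.imwrite("pics/z5.png",np.hstack([cr(t["img"],430,245,80,100,400,500),cr(s["img"],200,265,80,100,400,500)]))
for n in("top","scene"):
  for q in("spout","grip","pointer"):print(n,q,[(np.round(r["at"],1).tolist(),round(r["p"],2)) for r in spot_point(n,q)][:3])
E
```

```text
top spout [([405.6, 241.1], 0.72), ([310.6, 285.3], 0.22)]
top grip []
top pointer [([416.1, 237.6], 0.73)]
scene spout [([223.2, 263.3], 0.77), ([308.2, 242.8], 0.69)]
scene grip [([189.0, 272.5], 0.7)]
scene pointer [([214.5, 276.5], 0.8), ([194.1, 282.0], 0.45)]
```

View pics/z5.png

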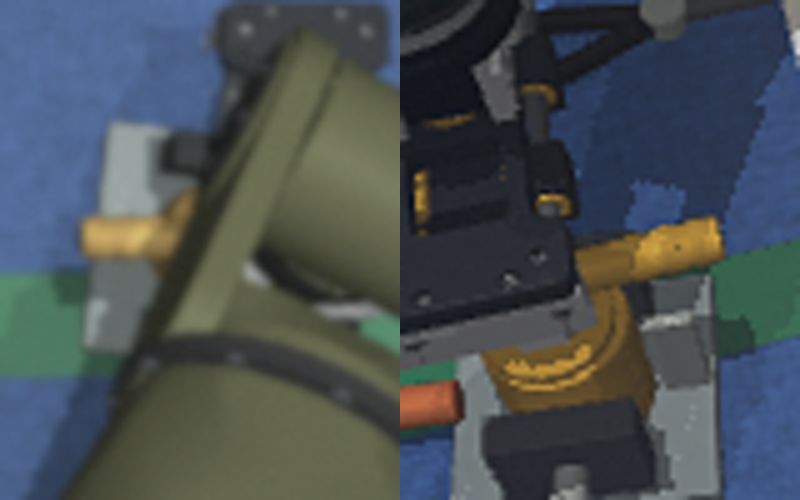

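```bash
python3 - <<'E'
from h import *
t,s=camera("top"),camera("scene")
f=np.array([.5541,-.267,.102])
a=plane(t,(407.2,242.8),.102);b=plane(s,(223.4,262.6),.102);c,e=tri(t,(407.2,242.8),s,(223.4,262.6))
for x in(a,b,c):print(x,yaw(x-f))
for u in(1.4,1.5,1.55,1.6):print(u,[proj(q,f+.075*np.array([np.cos(u),np.sin(u),0])) for q in(t,s)])
E
```

```text
[ 0.55343085 -0.19621483  0.102     ] 1.5802493186827054
[ 0.55601092 -0.19483487  0.102     ] 1.544322710061741
[ 0.55369008 -0.19580672  0.09897344] 1.5765541726536825
1.4 [array([405.65945441, 236.82889663]), array([225.24496246, 266.74824648])]
1.5 [array([405.33333446, 240.15789696]), array([225.02536301, 263.63011224])]
1.55 [array([405.29586638, 241.83238082]), array([224.7745998, 262.1077805])]
1.6 [array([405.34238184, 243.50795509]), array([224.43150683, 260.61458362])]
```

```bash
python3 -m inch '[{"dx":0,"dy":0,"dz":0.03,"twist":-0.4},{"dx":0,"dy":0,"dz":0,"twist":-0.4},{"dx":0,"dy":0,"dz":0,"twist":-0.4},{"dx":0,"dy":0,"dz":0,"twist":0},{"dx":0,"dy":0,"dz":0,"twist":0}]'
python3 - <<'E'
from h import *
s=get_state();print(s['ft_force'],s['moment'],s['position'],s['tool_rot'])
camera("scene");camera("top")
for n in("top","scene"):
  for q in("spout",):print(n,q,[(np.round(r["at"],1).tolist(),round(r["p"],2)) for r in spot_point(n,q)][:2])
E
```

```text
time: 16.0
position: [0.5557, -0.2662, 0.0838]
tool_rot: [3.139, -0.001, 1.41]
ft_force: [4.3, 11.8, 10.6]
opening: 0.0266
grip_force: 63.1
[ 4.28459416 11.84900273 10.57020432] [ 2.47384646 -0.57752023  1.56578454] [ 0.55571899 -0.2662196   0.08381082] [ 3.13862279e+00 -1.25699976e-03  1.41042875e+00]
top spout [([403.9, 241.1], 0.68)]
scene spout [([221.7, 259.5], 0.77)]
```

```bash
cat > sp.py <<'E'
from h import *
t=camera("top");m=brass(t["img"])
f=np.array([.5541,-.267,.102]);pts=[]
for c in range(407,417):
    r=np.where(m[228:258,c])[0]+228
    if len(r)>=5: pts.append(plane(t,(c,(r.min()+r.max())/2),.102)); print(c,r.min(),r.max(),round(yaw(pts[-1]-f),3))
p=np.array(pts);print("line yaw",np.arctan(1/np.polyfit(p[:,1],p[:,0],1)[0]) if len(p)>2 else 0)
E
python3 sp.py; python3 - <<'E'
import cv2,numpy as np
from h import brass
m=brass(cv2.resize(cv2.imread("pics/z5.png")[:,:400],(80,100),interpolation=cv2.INTER_AREA))
for c in range(17,27):
  r=np.where(m[33:63,c])[0]+33+195
  if len(r): print("before",c+390,r.min(),r.max())
E
```

```text
407 238 244 1.524
408 237 244 1.506
409 237 245 1.521
410 237 245 1.52
411 237 245 1.519
412 238 245 1.536
413 238 245 1.535
414 238 245 1.535
415 237 245 1.513
416 237 245 1.511
line yaw 1.5072901721640124
before 407 239 245
before 408 239 246
before 409 238 246
before 410 238 246
before 411 238 246
before 412 239 246
before 413 239 246
before 414 238 246
before 415 238 246
before 416 238 246
```

```bash
python3 -m inch '[{"dx":0,"dy":0,"dz":0.08,"twist":0},{"dx":0,"dy":0,"dz":0,"twist":0},{"dx":0,"dy":0,"dz":0,"twist":0.6},{"dx":0,"dy":0,"dz":0,"twist":0.5},{"dx":0,"dy":0,"dz":0,"twist":0},{"dx":0,"dy":0,"dz":0,"twist":0}]' 0.2 60
python3 sp.py | tail -4
python3 -m inch '[{"dx":0,"dy":0,"dz":0,"twist":0},{"dx":0,"dy":0,"dz":0,"twist":0},{"dx":0,"dy":0,"dz":0,"twist":0},{"dx":0,"dy":0,"dz":0,"twist":0},{"dx":0,"dy":0,"dz":0,"twist":0},{"dx":0,"dy":0,"dz":0,"twist":0}]' 1 60
python3 -m inch '[{"dx":0,"dy":0,"dz":0,"twist":-0.5},{"dx":0,"dy":0,"dz":0,"twist":-0.5},{"dx":0,"dy":0,"dz":0,"twist":-0.5},{"dx":0,"dy":0,"dz":0,"twist":-0.1},{"dx":0,"dy":0,"dz":0,"twist":0},{"dx":0,"dy":0,"dz":0,"twist":0}]'
python3 sp.py | tail -4;python3 -c "
from h import *
s=get_state();print(s['ft_force'],s['moment'],s['position'],s['tool_rot'])"
```

```text
time: 16.75
position: [0.5541, -0.2679, 0.0841]
tool_rot: [-3.142, 0.0, 1.517]
ft_force: [0.4, -0.1, -0.2]
opening: 0.0378
grip_force: 0.0
414 238 245 1.535
415 238 245 1.534
416 237 245 1.511
line yaw 1.5285029554004237
time: 17.3
position: [0.5556, -0.2678, 0.0841]
tool_rot: [3.138, 0.001, 1.517]
ft_force: [13.0, -2.1, -6.1]
opening: 0.0259
grip_force: 59.9
time: 17.8
position: [0.5557, -0.2668, 0.0842]
tool_rot: [3.139, -0.001, 1.352]
ft_force: [13.0, 4.1, -4.2]
opening: 0.0268
grip_force: 65.5
414 237 244 1.494
415 237 244 1.492
416 237 244 1.489
line yaw 1.458750380287513
[12.62657279  3.26323079 -3.94964568] [ 1.04708224 -1.97287307  1.93814373] [ 0.55564278 -0.266812    0.08421642] [ 3.13888818e+00 -6.25344595e-04  1.35161046e+00]
```

```bash
python3 -m inch '[{"dx":0,"dy":0,"dz":0,"twist":0},{"dx":0,"dy":0,"dz":0,"twist":0},{"dx":0,"dy":0,"dz":0,"twist":0},{"dx":0,"dy":0,"dz":0,"twist":0},{"dx":0,"dy":0,"dz":1,"twist":0},{"dx":0,"dy":0,"dz":1,"twist":0},{"dx":0,"dy":0.5,"dz":1,"twist":0},{"dx":-0.7,"dy":1,"dz":0,"twist":0},{"dx":-0.7,"dy":1,"dz":0,"twist":0},{"dx":-0.7,"dy":1,"dz":0,"twist":0},{"dx":-0.7,"dy":1,"dz":0,"twist":0},{"dx":-0.7,"dy":1,"dz":0,"twist":0},{"dx":-0.7,"dy":1,"dz":0,"twist":0},{"dx":0,"dy":1,"dz":0,"twist":0},{"dx":0,"dy":1,"dz":0,"twist":0},{"dx":0,"dy":1,"dz":0,"twist":0},{"dx":0,"dy":1,"dz":0,"twist":0},{"dx":0,"dy":1,"dz":0,"twist":0},{"dx":0,"dy":0,"dz":0,"twist":0}]' -1 60
python3 sp.py | tail -1
python3 - <<'E'
from h import *
t,s=camera("top"),camera("scene")
cv2.imwrite("pics/top6.png",t["img"]);cv2.imwrite("pics/scene6.png",s["img"])
cv2.imwrite("pics/z6.png",np.hstack([cr(t["img"],430,245,80,100,400,500),cr(s["img"],200,265,80,100,400,500)]))
E
```

```text
time: 19.43
position: [0.4489, 0.0225, 0.1593]
tool_rot: [3.141, -0.0, 1.351]
ft_force: [-0.2, -0.8, 0.2]
opening: 0.094
grip_force: 0.0
line yaw 1.504128084146591
```

View pics/z6.png

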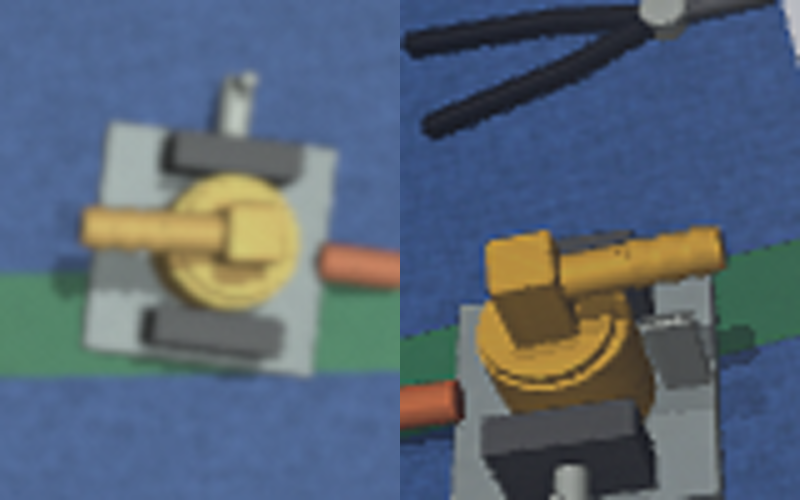

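Top view: the spout lies about 5° short of the pointer, going by the jaw and plate edges (spout slope 2°, jaws 7–8°). I'll nudge the spout further round with the closed fingers for margin.

```bash
python3 -m inch '[{"dx":0.3,"dy":-1,"dz":0,"twist":0.7},{"dx":0.3,"dy":-1,"dz":0,"twist":0},{"dx":0.3,"dy":-1,"dz":0,"twist":0},{"dx":0.3,"dy":-1,"dz":0,"twist":0},{"dx":0.3,"dy":-1,"dz":0,"twist":0},{"dx":0.3,"dy":-1,"dz":0,"twist":0},{"dx":0.3,"dy":-1,"dz":0,"twist":0},{"dx":0.3,"dy":-1,"dz":0,"twist":0},{"dx":0.24,"dy":-1,"dz":0,"twist":0},{"dx":0,"dy":-0.1,"dz":0,"twist":0},{"dx":0,"dy":0,"dz":0,"twist":0},{"dx":0,"dy":0,"dz":0,"twist":0},{"dx":0,"dy":0,"dz":0,"twist":0},{"dx":0,"dy":0,"dz":-0.8,"twist":0},{"dx":0,"dy":0,"dz":-0.8,"twist":0},{"dx":0,"dy":0,"dz":-0.8,"twist":0},{"dx":0,"dy":0,"dz":-0.42,"twist":0},{"dx":0,"dy":0,"dz":0,"twist":0}]' 1 20
python3 -m inch '[{"dx":0.3,"dy":0,"dz":0,"twist":0},{"dx":0.3,"dy":0,"dz":0,"twist":0},{"dx":0.2,"dy":0,"dz":0,"twist":0},{"dx":0.1,"dy":0,"dz":0,"twist":0},{"dx":0,"dy":0,"dz":0,"twist":0}]'
```

```text
time: 21.08
position: [0.5142, -0.2067, 0.0867]
tool_rot: [-3.138, -0.001, 1.423]
ft_force: [0.4, -0.5, -0.3]
opening: 0.0004
grip_force: 0.0
time: 21.5
position: [0.538, -0.2077, 0.0892]
tool_rot: [-3.141, 0.0, 1.422]
ft_force: [-3.6, 1.1, 2.5]
opening: 0.0003
grip_force: 1.5
```

```bash
python3 -m inch '[{"dx":0.1,"dy":0,"dz":0,"twist":0},{"dx":0.1,"dy":0,"dz":0,"twist":0},{"dx":0,"dy":0,"dz":0,"twist":0},{"dx":0,"dy":0,"dz":0,"twist":0}]'
python3 sp.py|tail -1
python3 -m inch '[{"dx":0.1,"dy":0,"dz":0,"twist":0},{"dx":0,"dy":0,"dz":0,"twist":0},{"dx":0,"dy":0,"dz":0,"twist":0}]'
python3 sp.py|tail -1
```

```text
time: 21.83
position: [0.5398, -0.2075, 0.089]
tool_rot: [-3.134, -0.0, 1.422]
ft_force: [-29.5, 3.7, 16.5]
opening: 0.0005
grip_force: 14.5
line yaw -1.250057144307285
time: 22.13
position: [0.5417, -0.2074, 0.089]
tool_rot: [-3.132, -0.001, 1.422]
ft_force: [-33.3, 3.4, 19.4]
opening: 0.0001
grip_force: 17.0
line yaw -1.3120210445401597
```

```bash
python3 -m inch '[{"dx":-0.6,"dy":0,"dz":0,"twist":0},{"dx":-0.6,"dy":0,"dz":0,"twist":0},{"dx":0,"dy":0,"dz":0.9,"twist":0},{"dx":0,"dy":0,"dz":0.9,"twist":0},{"dx":0,"dy":0,"dz":0.9,"twist":0},{"dx":-0.5,"dy":1,"dz":0,"twist":0},{"dx":-0.5,"dy":1,"dz":0,"twist":0},{"dx":-0.5,"dy":1,"dz":0,"twist":0},{"dx":-0.5,"dy":1,"dz":0,"twist":0},{"dx":-0.5,"dy":1,"dz":0,"twist":0},{"dx":0,"dy":1,"dz":0,"twist":0},{"dx":0,"dy":1,"dz":0,"twist":0},{"dx":0,"dy":1,"dz":0,"twist":0},{"dx":0,"dy":0,"dz":0,"twist":0}]' -1
python3 sp.py|tail -1
python3 - <<'E'
from h import *
t,s=camera("top"),camera("scene")
cv2.imwrite("pics/z7.png",np.hstack([cr(t["img"],430,245,80,100,400,500),cr(s["img"],200,265,80,100,400,500)]))
E
```

```text
time: 23.35
position: [0.4529, -0.0047, 0.1568]
tool_rot: [3.14, -0.001, 1.424]
ft_force: [-0.1, -0.4, 0.8]
opening: 0.0902
grip_force: 0.0
line yaw 1.4346193190620613
```

View pics/z7.png

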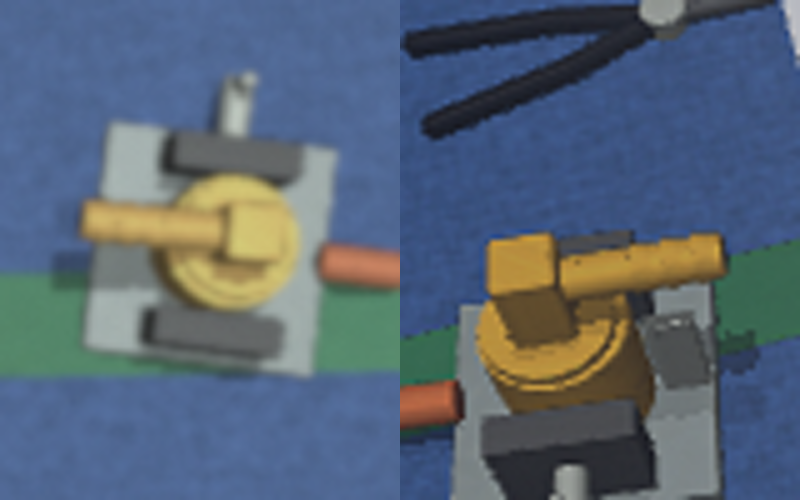

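The spout now runs parallel to the jaws and plate edge (about 1.435 rad against 1.425), with the flange down on the face. Now the cuffs: I'll measure them afresh.

```bash
cat > cuffs.py <<'E'
from h import *
def cuffs(ims=None,roi=(255,320,195,385),z=.032,show=True):
    t=camera("top");im=t["img"];m=brass(im,(13,70,90),(35,255,255));r0,r1,c0,c1=roi
    k=np.zeros_like(m);k[r0:r1,c0:c1]=m[r0:r1,c0:c1]
    n,l,st,ce=cv2.connectedComponentsWithStats(k,connectivity=8);out=[]
    for i in range(1,n):
        if st[i,4]<50: continue
        pts=np.argwhere(l==i)[:,::-1].astype(float)
        W=np.array([plane(t,p,z)[:2] for p in pts])
        A=np.c_[2*W,np.ones(len(W))];b=(W**2).sum(1);x=np.linalg.lstsq(A,b,rcond=None)[0];c=x[:2];r=np.sqrt(x[2]+c@c)
        a=np.sort(np.arctan2(*(W-c).T[::-1]));d=np.diff(np.r_[a,a[0]+2*np.pi]);j=d.argmax();g=a[j]+d[j]/2
        g=(g+np.pi)%(2*np.pi)-np.pi
        out.append((c,g,r,d[j],st[i,4]));print("cuff",c.round(4),"yaw",round(g,3),"r",round(r,4),"gap",round(d[j],2),st[i,4])
    return out
if __name__=="__main__": cuffs()
E
python3 cuffs.py
```

```text
cuff [0.4673 0.2067] yaw 3.049 r 0.0407 gap 1.08 294
```

```bash
python3 - <<'E'
from h import *
t=camera("top");m=brass(t["img"],(13,70,90),(35,255,255))
a=t["img"].copy();a[m>0]=(0,0,255)
cv2.imwrite("pics/z8.png",np.vstack([cr(t["img"],290,270,200,75,800,300),cr(a,290,270,200,75,800,300)]))
E
```

```text
(no output)
```

View pics/z8.png

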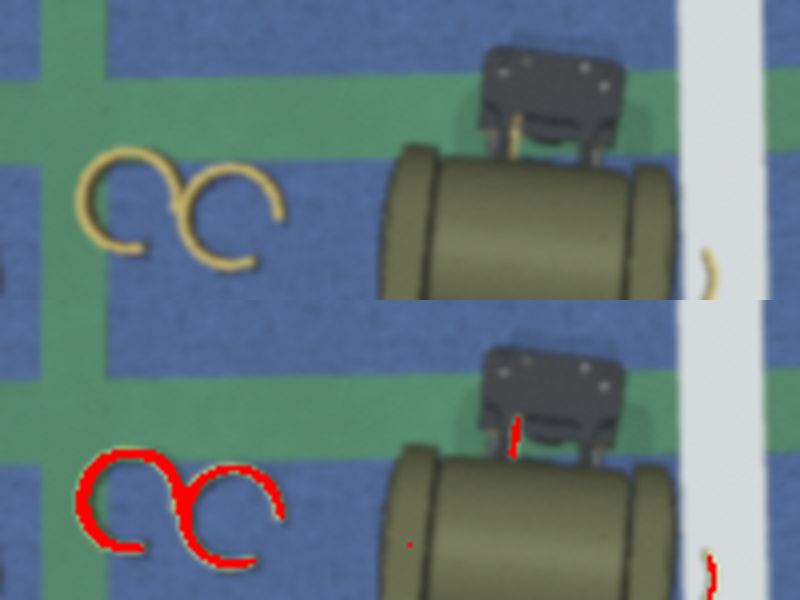

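Cuff 2 has been knocked against cuff 1: circle centres are about (230,216) and (129,201) in the crop, and they touch. Cuffs 3 and 4 are unmoved. I'll take cuff 3 first.

```bash
python3 -m inch '[{"dx":0.15,"dy":0.9,"dz":-0.3,"twist":1},{"dx":0,"dy":0,"dz":-0.35,"twist":1},{"dx":0,"dy":0,"dz":-0.35,"twist":1},{"dx":0,"dy":0,"dz":-0.4,"twist":1},{"dx":0,"dy":0,"dz":-0.4,"twist":1},{"dx":0,"dy":0,"dz":-0.4,"twist":1},{"dx":0,"dy":0,"dz":-0.4,"twist":1},{"dx":0,"dy":0,"dz":-0.4,"twist":1},{"dx":0,"dy":0,"dz":-0.4,"twist":1},{"dx":0,"dy":0,"dz":-0.4,"twist":1},{"dx":0,"dy":0,"dz":0,"twist":0.2},{"dx":0,"dy":0,"dz":0,"twist":0}]' -1
python3 -m inch '[{"dx":0,"dy":0,"dz":-0.7,"twist":0},{"dx":0,"dy":0,"dz":-0.7,"twist":0},{"dx":0,"dy":0,"dz":-0.5,"twist":0},{"dx":0,"dy":0,"dz":-0.3,"twist":0},{"dx":0,"dy":0,"dz":0,"twist":0},{"dx":0,"dy":0,"dz":0,"twist":0}]'
```

```text
time: 24.6
position: [0.4564, 0.0142, 0.061]
tool_rot: [-3.141, -0.001, 2.488]
ft_force: [-0.4, 0.4, -0.1]
opening: 0.0938
grip_force: 0.0
time: 25.1
position: [0.4567, 0.0146, 0.0067]
tool_rot: [3.141, 0.0, 2.488]
ft_force: [0.1, 0.2, -0.9]
opening: 0.0941
grip_force: 0.0
```

```bash
python3 -m inch '[{"dx":0,"dy":0.16,"dz":-0.1,"twist":0},{"dx":0,"dy":0,"dz":0,"twist":0}]' -1
python3 -m inch '[{"dx":0,"dy":0,"dz":0,"twist":0},{"dx":0,"dy":0,"dz":0,"twist":0},{"dx":0,"dy":0,"dz":0,"twist":0},{"dx":0,"dy":0,"dz":0,"twist":0},{"dx":0,"dy":0,"dz":0,"twist":0},{"dx":0,"dy":0,"dz":0,"twist":0},{"dx":0,"dy":0,"dz":0,"twist":0},{"dx":0,"dy":0,"dz":0,"twist":0}]' 1 20
```

```text
time: 25.27
position: [0.4567, 0.0192, 0.0041]
tool_rot: [3.141, 0.001, 2.489]
ft_force: [0.0, -0.1, -0.3]
opening: 0.0939
grip_force: 0.0
time: 25.93
position: [0.4564, 0.0188, 0.0036]
tool_rot: [3.142, 0.0, 2.49]
ft_force: [0.0, -0.8, 1.8]
opening: 0.0597
grip_force: 20.0
```

```bash
python3 -m inch '[{"dx":0,"dy":0,"dz":0.5,"twist":0},{"dx":0,"dy":0,"dz":0.9,"twist":0},{"dx":0,"dy":0,"dz":1,"twist":0},{"dx":0.2,"dy":0,"dz":1,"twist":-0.5},{"dx":0.9,"dy":0.2,"dz":0,"twist":-0.9},{"dx":0.9,"dy":0.3,"dz":0,"twist":-0.9},{"dx":0.9,"dy":0.3,"dz":0,"twist":-0.9},{"dx":0.9,"dy":0.3,"dz":0,"twist":-0.9},{"dx":0.9,"dy":0.3,"dz":0,"twist":-0.9},{"dx":0.9,"dy":0.3,"dz":0,"twist":-0.9},{"dx":0.9,"dy":0.3,"dz":0,"twist":-0.9},{"dx":0.9,"dy":0.1,"dz":0,"twist":-0.93},{"dx":0.6,"dy":0,"dz":0,"twist":0},{"dx":0.21,"dy":0,"dz":0,"twist":0},{"dx":0,"dy":0,"dz":0,"twist":0},{"dx":0,"dy":0,"dz":0,"twist":0}]'
python3 -m inch '[{"dx":0,"dy":0,"dz":-0.4,"twist":0},{"dx":0,"dy":0,"dz":-0.5,"twist":0},{"dx":0,"dy":0,"dz":-0.4,"twist":0},{"dx":0,"dy":0,"dz":0,"twist":0}]'
```

```text
time: 27.27
position: [0.6609, 0.0712, 0.0881]
tool_rot: [-3.141, -0.0, 1.681]
ft_force: [0.4, -0.6, -1.6]
opening: 0.0597
grip_force: 20.0
time: 27.6
position: [0.6599, 0.0712, 0.0528]
tool_rot: [-3.137, -0.0, 1.681]
ft_force: [-0.8, 0.5, -1.2]
opening: 0.0599
grip_force: 20.0
```

```bash
python3 -m inch '[{"dx":0.04,"dy":0,"dz":-0.3,"twist":0},{"dx":0,"dy":0,"dz":-0.3,"twist":0},{"dx":0,"dy":0,"dz":-0.3,"twist":0},{"dx":0,"dy":0,"dz":0,"twist":0}]'
python3 -m inch '[{"dx":0,"dy":0,"dz":-0.2,"twist":0},{"dx":0,"dy":0,"dz":-0.2,"twist":0},{"dx":0,"dy":0,"dz":-0.1,"twist":0},{"dx":0,"dy":0,"dz":0,"twist":0},{"dx":0,"dy":0,"dz":0,"twist":0}]'
```

```text
time: 27.93
position: [0.6618, 0.0712, 0.0316]
tool_rot: [-3.139, -0.0, 1.681]
ft_force: [-0.5, 0.2, -1.1]
opening: 0.0598
grip_force: 20.0
time: 28.35
position: [0.6627, 0.0713, 0.0211]
tool_rot: [-3.142, 0.0, 1.681]
ft_force: [-0.3, 0.3, 0.7]
opening: 0.0599
grip_force: 20.0
```

```bash
python3 -m inch '[{"dx":0,"dy":0,"dz":-0.1,"twist":0},{"dx":0,"dy":0,"dz":-0.08,"twist":0},{"dx":0,"dy":0,"dz":0,"twist":0},{"dx":0,"dy":0,"dz":0,"twist":0}]'
```

```text
time: 28.68
position: [0.6629, 0.0713, 0.0176]
tool_rot: [3.141, 0.0, 1.68]
ft_force: [-3.0, -0.2, 7.8]
opening: 0.0599
grip_force: 20.0
```

```bash
python3 -m inch '[{"dx":0,"dy":0,"dz":0.02,"twist":0},{"dx":0,"dy":0,"dz":0,"twist":0},{"dx":0,"dy":0,"dz":0,"twist":0},{"dx":0,"dy":0,"dz":0,"twist":0},{"dx":0,"dy":0,"dz":0,"twist":0},{"dx":0,"dy":0,"dz":0.7,"twist":0},{"dx":0,"dy":0,"dz":1,"twist":0},{"dx":0,"dy":0,"dz":1,"twist":0},{"dx":0,"dy":0,"dz":1,"twist":0},{"dx":0,"dy":0,"dz":0.3,"twist":0},{"dx":0,"dy":0,"dz":0,"twist":0}]' -1
cat > cuffs.py <<'E'
from h import *
import sys
def cuffs(roi,z):
    t=camera("top");m=brass(t["img"],(13,70,90),(35,255,255));r0,r1,c0,c1=roi
    p=np.argwhere(m[r0:r1,c0:c1])[:,::-1]+[c0,r0];W=np.array([plane(t,q,z)[:2] for q in p])
    while len(W)>40:
        lo,hi=W.min(0),W.max(0);best=(0,None)
        for x in np.arange(lo[0],hi[0],.001):
            for y in np.arange(lo[1],hi[1],.001):
                d=np.hypot(*(W-[x,y]).T);s=np.clip(1-abs(d-.028)/.003,0,1).sum()-.5*(d<.02).sum()
                if s>best[0]:best=(s,np.array([x,y]))
        c=best[1]
        if best[0]<20:break
        sel=abs(np.hypot(*(W-c).T)-.028)<.004
        a=np.sort(np.arctan2(*(W[sel]-c).T[::-1]));d=np.diff(np.r_[a,a[0]+2*np.pi]);j=d.argmax();g=(a[j]+d[j]/2+np.pi)%(2*np.pi)-np.pi
        print("cuff",c.round(4),"yaw",round(g,3),"gap",round(d[j],2),"score",round(best[0]),sel.sum(),"psi",round(g%np.pi,3))
        W=W[np.hypot(*(W-c).T)>.032]
cuffs(eval(sys.argv[1]),float(sys.argv[2]))
E
python3 cuffs.py "(255,320,195,385)" .032; echo rack; python3 cuffs.py "(180,228,200,345)" .046; python3 -c "
from h import *
print(get_state()['position'],get_state()['joints'])"
```

```text
time: 29.6
position: [0.6635, 0.0714, 0.1192]
tool_rot: [3.138, 0.0, 1.681]
ft_force: [0.6, 0.1, -0.5]
opening: 0.0939
grip_force: 0.0
cuff [0.4713 0.2299] yaw -2.448 gap 0.99 score 78 166 psi 0.693
cuff [ 0.4223 -0.0831] yaw -0.496 gap 1.3 score 61 87 psi 2.645
rack
cuff [0.6367 0.234 ] yaw 1.555 gap 0.07 score 41 253 psi 1.555
cuff [0.6457 0.243 ] yaw -2.362 gap 2.97 score 45 118 psi 0.779
cuff [0.6277 0.225 ] yaw 0.778 gap 2.76 score 43 104 psi 0.778
cuff [0.6297 0.213 ] yaw 1.645 gap 3.38 score 37 96 psi 1.645
cuff [ 0.6657 -0.012 ] yaw -0.038 gap 0.08 score 36 254 psi 3.104
cuff [ 0.6767 -0.018 ] yaw 2.609 gap 3.05 score 45 114 psi 2.609
cuff [ 0.6547 -0.006 ] yaw -0.565 gap 2.92 score 45 114 psi 2.577
cuff [0.6517 0.249 ] yaw -2.416 gap 3.17 score 36 81 psi 0.725
cuff [0.6717 0.166 ] yaw -0.213 gap 2.52 score 31 92 psi 2.929
cuff [ 0.6537 -0.021 ] yaw 0.948 gap 4.18 score 29 73 psi 0.948
cuff [ 0.6777 -0.004 ] yaw -2.24 gap 4.25 score 29 67 psi 0.902
cuff [ 0.6497 -0.001 ] yaw -0.765 gap 4.06 score 28 52 psi 2.377
cuff [0.6297 0.245 ] yaw -0.768 gap 4.56 score 25 62 psi 2.374
cuff [ 0.6507 -0.028 ] yaw 1.298 gap 4.55 score 25 50 psi 1.298
cuff [ 0.6807 -0.024 ] yaw 2.185 gap 4.72 score 22 44 psi 2.185
cuff [0.7037 0.217 ] yaw 0.106 gap 4.89 score 21 49 psi 0.106
[0.66218461 0.07127306 0.11568767] [ 5.22346531e-02  6.36059370e-01  1.24632827e+00  1.00799693e-05
  1.26067381e+00 -5.75140207e-02]
```

```bash
python3 - <<'E'
from h import *
t=camera("top")
Q=lambda x,y:(np.array([x,y])+.5)/4-.5+(190,233)
for c,a,b in(((230.5,216),(280,218),(252,263)),((129,201),(175,218),(142,249))):
    C=plane(t,Q(*c),.032);g=(plane(t,Q(*a),.032)+plane(t,Q(*b),.032))/2;print(C,yaw(g-C)+np.pi)
m=brass(t["img"],(13,70,90),(35,255,255));n,l,st,ce=cv2.connectedComponentsWithStats(m[255:320,195:385]);print(st,ce)
E
```

```text
[0.459946   0.17189313 0.032     ] 0.9568474781606393
[0.46961165 0.23151859 0.032     ] 0.7304415753515681
[[    0     0   190    65 12069]
 [   14    15    29    25   194]
 [  149    34    25    26    85]
 [   76    38     1     1     1]
 [   82    43     1     1     1]] [[ 95.12163394  31.97663435]
 [ 27.34536082  25.91752577]
 [159.87058824  49.        ]
 [ 76.          38.        ]
 [ 82.          43.        ]]
```

```bash
python3 - <<'E'
from h import *
t,s=camera("top"),camera("scene")
for n,c in(("top",t),("scene",s)):
  for q in("cuff","gap"):
    for r in spot_point(n,q):print(n,q,np.round(r["at"],1),round(r["p"],2),plane(c,r["at"],0)[:2].round(3))
cv2.imwrite("pics/z9.png",np.vstack([cr(t["img"],290,270,200,75,800,300),cr(s["img"],340,240,200,75,800,300)]))
E
```

```text
top cuff [221.7 280.6] 0.54 [0.475 0.238]
top cuff [353.3 299.3] 0.44 [ 0.425 -0.078]
top gap [356.8 291.2] 0.45 [ 0.445 -0.087]
top gap [233.6 291.9] 0.45 [0.447 0.209]
scene cuff [363.  297.3] 0.81 [0.662 0.071]
scene cuff [263.4 227.8] 0.72 [ 0.413 -0.09 ]
scene cuff [395.8 215.7] 0.65 [0.473 0.229]
scene gap [352.7 300.5] 0.92 [0.662 0.047]
scene gap [388.7 211.9] 0.77 [0.456 0.217]
```

View pics/z9.png

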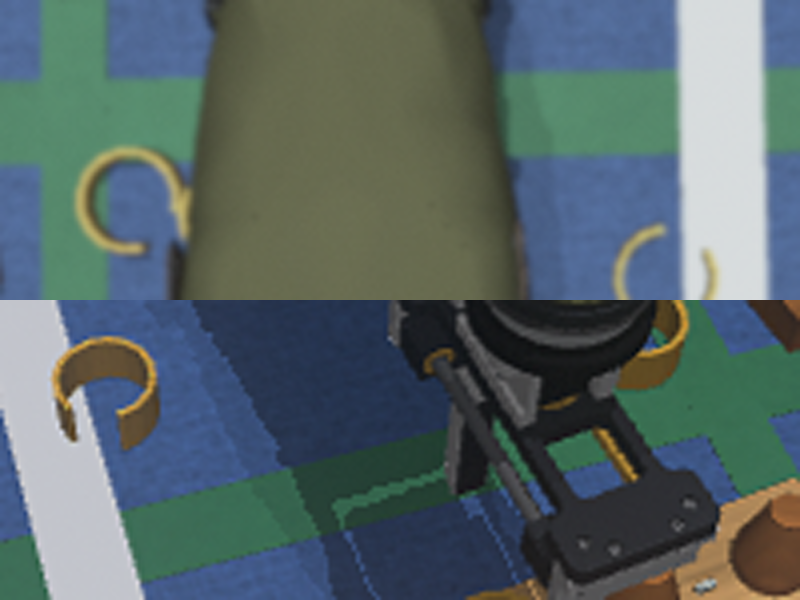

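The arm is only hiding cuff 2. Cuff 3 is on its post with its gap towards the rib. Next is cuff 2 at (0.460, 0.172).

```bash
python3 -m inch '[{"dx":-0.5,"dy":0.3,"dz":0,"twist":-0.8},{"dx":-1,"dy":0.5,"dz":0,"twist":-0.8},{"dx":-1,"dy":0.5,"dz":0,"twist":-0.8},{"dx":-1,"dy":0.5,"dz":0,"twist":-0.8},{"dx":-1,"dy":0.5,"dz":0,"twist":-0.8},{"dx":-1,"dy":0.5,"dz":0,"twist":-0.8},{"dx":-1,"dy":0.5,"dz":0,"twist":-0.8},{"dx":-1,"dy":0.5,"dz":0,"twist":-0.8},{"dx":-0.6,"dy":0.2,"dz":-0.6,"twist":-0.5},{"dx":0,"dy":0,"dz":-0.8,"twist":0},{"dx":0,"dy":0,"dz":-0.8,"twist":0},{"dx":0,"dy":0,"dz":0,"twist":0},{"dx":0,"dy":0,"dz":0,"twist":0}]' -1
```

```text
time: 31.13
position: [0.4599, 0.1712, 0.0619]
tool_rot: [-3.141, 0.001, 0.958]
ft_force: [0.6, -0.2, 0.1]
opening: 0.094
grip_force: 0.0
```

```bash
python3 -m inch '[{"dx":0,"dy":0.03,"dz":-0.6,"twist":0},{"dx":0,"dy":0,"dz":-0.7,"twist":0},{"dx":0,"dy":0,"dz":-0.6,"twist":0},{"dx":0,"dy":0,"dz":-0.38,"twist":0},{"dx":0,"dy":0,"dz":0,"twist":0},{"dx":0,"dy":0,"dz":0,"twist":0}]' -1
python3 -m inch '[{"dx":0,"dy":0,"dz":0,"twist":0},{"dx":0,"dy":0,"dz":0,"twist":0},{"dx":0,"dy":0,"dz":0,"twist":0},{"dx":0,"dy":0,"dz":0,"twist":0},{"dx":0,"dy":0,"dz":0,"twist":0},{"dx":0,"dy":0,"dz":0,"twist":0},{"dx":0,"dy":0,"dz":0,"twist":0},{"dx":0,"dy":0,"dz":0,"twist":0}]' 1 20
```

```text
time: 31.63
position: [0.4606, 0.1721, 0.0058]
tool_rot: [3.141, -0.0, 0.958]
ft_force: [-0.2, 0.1, 0.3]
opening: 0.0939
grip_force: 0.0
time: 32.3
position: [0.4603, 0.172, 0.0053]
tool_rot: [3.141, -0.0, 0.958]
ft_force: [0.5, -1.5, 5.1]
opening: 0.06
grip_force: 20.0
```

```bash
python3 -m inch '[{"dx":0,"dy":0,"dz":0.5,"twist":0},{"dx":0,"dy":0,"dz":0.9,"twist":0},{"dx":0,"dy":0,"dz":1,"twist":0},{"dx":0.2,"dy":0,"dz":1,"twist":0.5},{"dx":0.9,"dy":-0.1,"dz":0,"twist":0.8},{"dx":0.9,"dy":-0.1,"dz":0,"twist":0.8},{"dx":0.9,"dy":-0.1,"dz":0,"twist":0.8},{"dx":0.9,"dy":-0.1,"dz":0,"twist":0.8},{"dx":0.9,"dy":-0.1,"dz":0,"twist":0.8},{"dx":0.9,"dy":-0.1,"dz":0,"twist":0.8},{"dx":0.9,"dy":-0.04,"dz":0,"twist":0.8},{"dx":0.8,"dy":0,"dz":0,"twist":0.8},{"dx":0.41,"dy":0,"dz":0,"twist":0},{"dx":0,"dy":0,"dz":0,"twist":0},{"dx":0,"dy":0,"dz":0,"twist":0},{"dx":0,"dy":0,"dz":0,"twist":0}]'
python3 -m inch '[{"dx":0,"dy":0,"dz":-0.4,"twist":0},{"dx":0,"dy":0,"dz":-0.5,"twist":0},{"dx":0,"dy":0,"dz":-0.4,"twist":0},{"dx":0,"dy":0,"dz":0,"twist":0}]'
```

```text
time: 33.63
position: [0.6521, 0.1561, 0.0898]
tool_rot: [-3.141, 0.0, 1.68]
ft_force: [0.6, -0.6, -0.1]
opening: 0.0601
grip_force: 20.0
time: 33.97
position: [0.6512, 0.1558, 0.0542]
tool_rot: [-3.137, 0.0, 1.68]
ft_force: [-0.9, -0.0, -1.5]
opening: 0.0598
grip_force: 20.0
```

```bash
python3 -m inch '[{"dx":0.04,"dy":0,"dz":-0.3,"twist":0},{"dx":0,"dy":0,"dz":-0.3,"twist":0},{"dx":0,"dy":0,"dz":-0.3,"twist":0},{"dx":0,"dy":0,"dz":0,"twist":0}]'
python3 -m inch '[{"dx":0,"dy":0,"dz":-0.2,"twist":0},{"dx":0,"dy":0,"dz":-0.2,"twist":0},{"dx":0,"dy":0,"dz":-0.2,"twist":0},{"dx":0,"dy":0,"dz":-0.06,"twist":0},{"dx":0,"dy":0,"dz":0,"twist":0},{"dx":0,"dy":0,"dz":0,"twist":0}]'
```

```text
time: 34.3
position: [0.6531, 0.1559, 0.0331]
tool_rot: [-3.139, 0.0, 1.681]
ft_force: [-0.4, 0.6, -1.3]
opening: 0.0602
grip_force: 20.0
time: 34.8
position: [0.654, 0.1561, 0.0191]
tool_rot: [3.141, -0.0, 1.681]
ft_force: [-3.3, -0.1, 5.9]
opening: 0.0598
grip_force: 20.0
```

```bash
python3 -m inch '[{"dx":0,"dy":0,"dz":0.02,"twist":0},{"dx":0,"dy":0,"dz":0,"twist":0},{"dx":0,"dy":0,"dz":0,"twist":0},{"dx":0,"dy":0,"dz":0,"twist":0},{"dx":0,"dy":0,"dz":0,"twist":0},{"dx":0,"dy":0,"dz":0.7,"twist":0},{"dx":0,"dy":0,"dz":1,"twist":0},{"dx":0,"dy":0,"dz":1,"twist":0},{"dx":0,"dy":0,"dz":1,"twist":0},{"dx":0,"dy":0,"dz":0.3,"twist":0}]' -1
python3 -m inch '[{"dx":-0.5,"dy":-0.5,"dz":0,"twist":0.6},{"dx":-0.9,"dy":-0.9,"dz":0,"twist":0.8},{"dx":-0.9,"dy":-0.9,"dz":0,"twist":0.8},{"dx":-0.9,"dy":-0.9,"dz":0,"twist":0.8},{"dx":-0.9,"dy":-0.9,"dz":0,"twist":0.8},{"dx":-0.9,"dy":-0.9,"dz":0,"twist":0.8},{"dx":-0.9,"dy":-0.9,"dz":0,"twist":0.8},{"dx":-0.9,"dy":-0.9,"dz":0,"twist":0.8},{"dx":-0.9,"dy":-0.9,"dz":0,"twist":0.8},{"dx":-0.9,"dy":-0.9,"dz":0,"twist":0.8},{"dx":-0.63,"dy":-0.96,"dz":-0.5,"twist":0.8},{"dx":0,"dy":0,"dz":-0.8,"twist":0.6},{"dx":0,"dy":0,"dz":-0.8,"twist":0},{"dx":0,"dy":0,"dz":0,"twist":0},{"dx":0,"dy":0,"dz":0,"twist":0}]' -1
python3 cuffs.py "(255,320,195,300)" .032
```

```text
time: 35.63
position: [0.6552, 0.1563, 0.1233]
tool_rot: [3.136, -0.0, 1.681]
ft_force: [0.3, -1.1, 1.3]
opening: 0.0942
grip_force: 0.0
time: 36.88
position: [0.4226, -0.0828, 0.0661]
tool_rot: [-3.141, -0.002, 2.643]
ft_force: [0.2, -0.3, 0.5]
opening: 0.094
grip_force: 0.0
cuff [0.4715 0.2316] yaw -2.36 gap 1.21 score 76 159 psi 0.782
```

```bash
python3 -m inch '[{"dx":0,"dy":0,"dz":-0.6,"twist":0},{"dx":0,"dy":0,"dz":-0.7,"twist":0},{"dx":0,"dy":0,"dz":-0.6,"twist":0},{"dx":0,"dy":0,"dz":-0.5,"twist":0},{"dx":0,"dy":0,"dz":0,"twist":0},{"dx":0,"dy":0,"dz":0,"twist":0}]' -1
python3 -m inch '[{"dx":0,"dy":0,"dz":0,"twist":0},{"dx":0,"dy":0,"dz":0,"twist":0},{"dx":0,"dy":0,"dz":0,"twist":0},{"dx":0,"dy":0,"dz":0,"twist":0},{"dx":0,"dy":0,"dz":0,"twist":0},{"dx":0,"dy":0,"dz":0,"twist":0},{"dx":0,"dy":0,"dz":0,"twist":0},{"dx":0,"dy":0,"dz":0,"twist":0}]' 1 20
```

```text
time: 37.43
position: [0.4236, -0.0828, 0.0073]
tool_rot: [3.142, 0.0, 2.644]
ft_force: [0.1, 0.2, -0.4]
opening: 0.0939
grip_force: 0.0
time: 38.1
position: [0.4233, -0.083, 0.0068]
tool_rot: [3.142, 0.0, 2.644]
ft_force: [-0.9, 0.1, 6.2]
opening: 0.06
grip_force: 20.0
```

```bash
python3 -m inch '[{"dx":0,"dy":0,"dz":0.5,"twist":0},{"dx":0,"dy":0,"dz":0.9,"twist":0},{"dx":0,"dy":0,"dz":1,"twist":0},{"dx":0.3,"dy":0,"dz":1,"twist":-0.5},{"dx":0.9,"dy":0.3,"dz":0,"twist":-0.9},{"dx":0.9,"dy":0.3,"dz":0,"twist":-0.9},{"dx":0.9,"dy":0.3,"dz":0,"twist":-0.9},{"dx":0.9,"dy":0.3,"dz":0,"twist":-0.9},{"dx":0.9,"dy":0.3,"dz":0,"twist":-0.9},{"dx":0.9,"dy":0.3,"dz":0,"twist":-0.9},{"dx":0.9,"dy":0.3,"dz":0,"twist":-0.9},{"dx":0.9,"dy":0.3,"dz":0,"twist":-0.9},{"dx":0.9,"dy":0.3,"dz":0,"twist":-0.9},{"dx":0.9,"dy":0.12,"dz":0,"twist":-0.6},{"dx":0.63,"dy":0,"dz":0,"twist":0},{"dx":0,"dy":0,"dz":0,"twist":0},{"dx":0,"dy":0,"dz":0,"twist":0},{"dx":0,"dy":0,"dz":0,"twist":0}]'
python3 -m inch '[{"dx":0,"dy":0,"dz":-0.4,"twist":0},{"dx":0,"dy":0,"dz":-0.5,"twist":0},{"dx":0,"dy":0,"dz":-0.4,"twist":0},{"dx":0,"dy":0,"dz":0,"twist":0}]'
```

```text
time: 39.6
position: [0.6707, -0.0126, 0.0911]
tool_rot: [-3.14, -0.0, 1.681]
ft_force: [-0.4, -0.5, -1.6]
opening: 0.0602
grip_force: 20.0
time: 39.93
position: [0.6697, -0.0124, 0.0557]
tool_rot: [-3.137, -0.001, 1.68]
ft_force: [-0.3, -0.6, -1.2]
opening: 0.0599
grip_force: 20.0
```

```bash
python3 -m inch '[{"dx":0.04,"dy":0,"dz":-0.3,"twist":0},{"dx":0,"dy":0,"dz":-0.3,"twist":0},{"dx":0,"dy":0,"dz":-0.3,"twist":0},{"dx":0,"dy":0,"dz":0,"twist":0}]'
python3 -m inch '[{"dx":0,"dy":0,"dz":-0.2,"twist":0},{"dx":0,"dy":0,"dz":-0.2,"twist":0},{"dx":0,"dy":0,"dz":-0.2,"twist":0},{"dx":0,"dy":0,"dz":-0.06,"twist":0},{"dx":0,"dy":0,"dz":0,"twist":0},{"dx":0,"dy":0,"dz":0,"twist":0}]'
```

```text
time: 40.27
position: [0.6716, -0.0124, 0.0346]
tool_rot: [-3.139, -0.0, 1.681]
ft_force: [-0.0, -0.2, -0.8]
opening: 0.0598
grip_force: 20.0
time: 40.77
position: [0.6726, -0.0125, 0.0206]
tool_rot: [3.141, 0.0, 1.681]
ft_force: [-3.5, -0.0, 5.3]
opening: 0.0599
grip_force: 20.0
```

```bash
python3 -m inch '[{"dx":0,"dy":0,"dz":0.02,"twist":0},{"dx":0,"dy":0,"dz":0,"twist":0},{"dx":0,"dy":0,"dz":0,"twist":0},{"dx":0,"dy":0,"dz":0,"twist":0},{"dx":0,"dy":0,"dz":0,"twist":0},{"dx":0,"dy":0,"dz":0.7,"twist":0},{"dx":0,"dy":0,"dz":1,"twist":0},{"dx":0,"dy":0,"dz":1,"twist":0},{"dx":0,"dy":0,"dz":1,"twist":0},{"dx":0,"dy":0,"dz":0.3,"twist":0}]' -1
python3 -m inch '[{"dx":-0.5,"dy":0.5,"dz":0,"twist":-0.5},{"dx":-0.8,"dy":0.9,"dz":0,"twist":-0.8},{"dx":-0.8,"dy":0.9,"dz":0,"twist":-0.8},{"dx":-0.8,"dy":0.9,"dz":0,"twist":-0.8},{"dx":-0.8,"dy":0.9,"dz":0,"twist":-0.8},{"dx":-0.8,"dy":0.9,"dz":0,"twist":-0.8},{"dx":-0.8,"dy":0.9,"dz":0,"twist":-0.8},{"dx":-0.8,"dy":0.9,"dz":0,"twist":-0.8},{"dx":-0.8,"dy":0.9,"dz":0,"twist":-0.8},{"dx":-0.8,"dy":0.9,"dz":0,"twist":-0.8},{"dx":-0.34,"dy":0.9,"dz":-0.5,"twist":-0.8},{"dx":0,"dy":0.26,"dz":-0.8,"twist":-0.09},{"dx":0,"dy":0,"dz":-0.8,"twist":0},{"dx":0,"dy":0,"dz":0,"twist":0},{"dx":0,"dy":0,"dz":0,"twist":0}]' -1
```

```text
time: 41.6
position: [0.6737, -0.0125, 0.1248]
tool_rot: [3.136, 0.001, 1.681]
ft_force: [0.4, 0.3, 0.7]
opening: 0.0938
grip_force: 0.0
time: 42.85
position: [0.4709, 0.2313, 0.0673]
tool_rot: [-3.141, 0.002, 0.781]
ft_force: [-0.5, 1.0, 0.5]
opening: 0.0942
grip_force: 0.0
```

```bash
python3 -m inch '[{"dx":0,"dy":0,"dz":-0.6,"twist":0},{"dx":0,"dy":0,"dz":-0.7,"twist":0},{"dx":0,"dy":0,"dz":-0.6,"twist":0},{"dx":0,"dy":0,"dz":-0.57,"twist":0},{"dx":0,"dy":0,"dz":0,"twist":0},{"dx":0,"dy":0,"dz":0,"twist":0}]' -1
python3 -m inch '[{"dx":0,"dy":0,"dz":0,"twist":0},{"dx":0,"dy":0,"dz":0,"twist":0},{"dx":0,"dy":0,"dz":0,"twist":0},{"dx":0,"dy":0,"dz":0,"twist":0},{"dx":0,"dy":0,"dz":0,"twist":0},{"dx":0,"dy":0,"dz":0,"twist":0},{"dx":0,"dy":0,"dz":0,"twist":0},{"dx":0,"dy":0,"dz":0,"twist":0}]' 1 20
```

```text
time: 43.35
position: [0.4718, 0.2313, 0.0071]
tool_rot: [3.142, -0.0, 0.781]
ft_force: [-0.5, -0.1, 0.4]
opening: 0.0942
grip_force: 0.0
time: 44.02
position: [0.4715, 0.2316, 0.0066]
tool_rot: [3.142, -0.0, 0.781]
ft_force: [-1.4, -1.0, 4.4]
opening: 0.0601
grip_force: 20.0
```

```bash
python3 -m inch '[{"dx":0,"dy":0,"dz":0.5,"twist":0},{"dx":0,"dy":0,"dz":0.9,"twist":0},{"dx":0,"dy":0,"dz":1,"twist":0},{"dx":0.3,"dy":0,"dz":1,"twist":0.5},{"dx":0.8,"dy":0.1,"dz":0,"twist":0.9},{"dx":0.8,"dy":0.1,"dz":0,"twist":0.9},{"dx":0.8,"dy":0.1,"dz":0,"twist":0.9},{"dx":0.8,"dy":0.06,"dz":0,"twist":0.9},{"dx":0.8,"dy":0,"dz":0,"twist":0.9},{"dx":0.8,"dy":0,"dz":0,"twist":0.9},{"dx":0.8,"dy":0,"dz":0,"twist":0.9},{"dx":0.6,"dy":0,"dz":0,"twist":0.9},{"dx":0.38,"dy":0,"dz":0,"twist":0.89},{"dx":0,"dy":0,"dz":0,"twist":0},{"dx":0,"dy":0,"dz":0,"twist":0},{"dx":0,"dy":0,"dz":0,"twist":0}]'
python3 -m inch '[{"dx":0,"dy":0,"dz":-0.4,"twist":0},{"dx":0,"dy":0,"dz":-0.5,"twist":0},{"dx":0,"dy":0,"dz":-0.4,"twist":0},{"dx":0,"dy":0,"dz":0,"twist":0}]'
```

```text
time: 45.35
position: [0.6427, 0.2406, 0.0911]
tool_rot: [-3.141, 0.0, 1.678]
ft_force: [0.0, 0.9, 0.5]
opening: 0.0596
grip_force: 20.0
time: 45.68
position: [0.6418, 0.2402, 0.0553]
tool_rot: [-3.137, 0.001, 1.68]
ft_force: [-0.7, -0.1, -1.4]
opening: 0.0597
grip_force: 20.0
```

```bash
python3 -m inch '[{"dx":0.04,"dy":0,"dz":-0.3,"twist":0},{"dx":0,"dy":0,"dz":-0.3,"twist":0},{"dx":0,"dy":0,"dz":-0.3,"twist":0},{"dx":0,"dy":0,"dz":0,"twist":0}]'
python3 -m inch '[{"dx":0,"dy":0,"dz":-0.2,"twist":0},{"dx":0,"dy":0,"dz":-0.2,"twist":0},{"dx":0,"dy":0,"dz":-0.2,"twist":0},{"dx":0,"dy":0,"dz":-0.06,"twist":0},{"dx":0,"dy":0,"dz":0,"twist":0},{"dx":0,"dy":0,"dz":0,"twist":0}]'
```

```text
time: 46.02
position: [0.6436, 0.2403, 0.0343]
tool_rot: [-3.139, 0.0, 1.68]
ft_force: [-0.3, 0.3, -0.6]
opening: 0.0597
grip_force: 20.0
time: 46.52
position: [0.6445, 0.2406, 0.0203]
tool_rot: [3.141, -0.0, 1.681]
ft_force: [-2.8, -0.6, 6.0]
opening: 0.0598
grip_force: 20.0
```

```bash
python3 -m inch '[{"dx":0,"dy":0,"dz":0.02,"twist":0},{"dx":0,"dy":0,"dz":0,"twist":0},{"dx":0,"dy":0,"dz":0,"twist":0},{"dx":0,"dy":0,"dz":0,"twist":0},{"dx":0,"dy":0,"dz":0,"twist":0},{"dx":0,"dy":0,"dz":0.7,"twist":0},{"dx":0,"dy":0,"dz":1,"twist":0},{"dx":0,"dy":0,"dz":1,"twist":0},{"dx":0,"dy":0,"dz":1,"twist":0},{"dx":-0.4,"dy":0,"dz":0.3,"twist":0},{"dx":-0.9,"dy":-0.3,"dz":0,"twist":0},{"dx":-0.9,"dy":-0.7,"dz":0,"twist":0},{"dx":-0.9,"dy":-1,"dz":0,"twist":0},{"dx":-0.9,"dy":-1,"dz":0,"twist":0},{"dx":-0.9,"dy":-1,"dz":0,"twist":0},{"dx":-0.9,"dy":-1,"dz":0,"twist":0},{"dx":-0.9,"dy":-1,"dz":0,"twist":0},{"dx":-0.9,"dy":-1,"dz":0,"twist":0},{"dx":-0.18,"dy":-1,"dz":0,"twist":0},{"dx":0,"dy":-1,"dz":0,"twist":0}]' -1
python3 -m inch '[{"dx":0,"dy":-1,"dz":0,"twist":0},{"dx":0,"dy":-1,"dz":0,"twist":0},{"dx":0,"dy":-1,"dz":0,"twist":0},{"dx":0,"dy":-1,"dz":0,"twist":0},{"dx":0,"dy":-1,"dz":0,"twist":0},{"dx":0,"dy":-1,"dz":0,"twist":0},{"dx":0,"dy":-1,"dz":0,"twist":0},{"dx":0,"dy":-1,"dz":0,"twist":0},{"dx":0,"dy":-1,"dz":0,"twist":0},{"dx":0,"dy":-1,"dz":0,"twist":0},{"dx":0,"dy":-1,"dz":0,"twist":0},{"dx":0,"dy":-1,"dz":0,"twist":0},{"dx":0,"dy":-1,"dz":0,"twist":0},{"dx":0,"dy":-1,"dz":0,"twist":0},{"dx":0,"dy":-1,"dz":0,"twist":0},{"dx":0,"dy":-0.1,"dz":0,"twist":0},{"dx":0,"dy":0,"dz":0,"twist":0},{"dx":0,"dy":0,"dz":0,"twist":0}]' 1 20
python3 - <<'E'
from h import *
t,s=camera("top"),camera("scene")
cv2.imwrite("pics/z10.png",np.vstack([cr(t["img"],272,205,160,60,800,300),cr(s["img"],380,285,200,75,800,300)]))
E
```

```text
time: 48.18
position: [0.4487, 0.0146, 0.1207]
tool_rot: [3.141, 0.0, 1.681]
ft_force: [0.6, -0.6, 0.8]
opening: 0.0939
grip_force: 0.0
time: 49.68
position: [0.4498, -0.3613, 0.1201]
tool_rot: [-3.141, -0.001, 1.68]
ft_force: [0.7, 0.7, 0.7]
opening: 0.0003
grip_force: 0.0
```

View pics/z10.png

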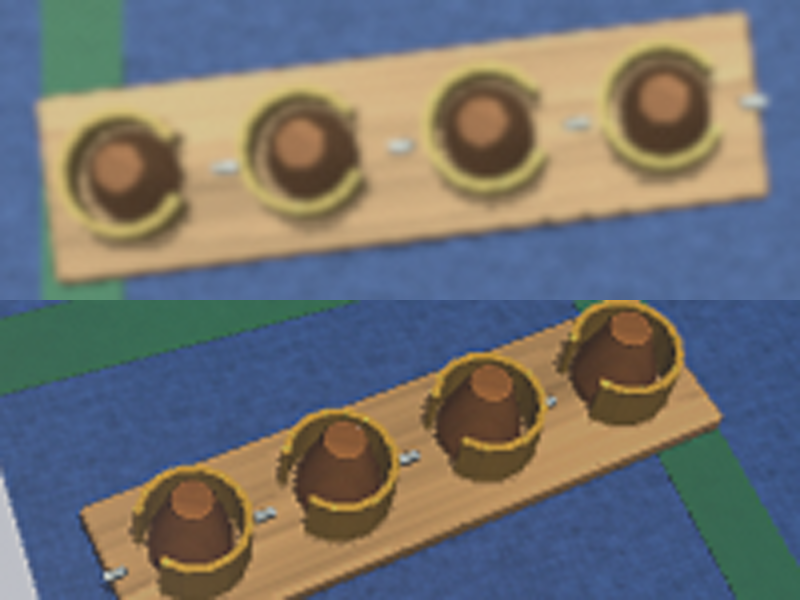

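All four cuffs are down on their posts, each gap facing its rib. Now the lever.

```bash
python3 -m inch '[{"dx":0,"dy":-0.95,"dz":0,"twist":0},{"dx":0,"dy":0,"dz":-0.6,"twist":0},{"dx":0,"dy":0,"dz":-0.7,"twist":0},{"dx":0,"dy":0,"dz":-0.5,"twist":0},{"dx":0,"dy":0,"dz":0,"twist":0},{"dx":0,"dy":0,"dz":0,"twist":0}]'
python3 -m inch '[{"dx":0.3,"dy":0,"dz":0,"twist":0},{"dx":0.3,"dy":0,"dz":0,"twist":0},{"dx":0.3,"dy":-0.04,"dz":0,"twist":0},{"dx":0.3,"dy":-0.04,"dz":0,"twist":0},{"dx":0.3,"dy":-0.04,"dz":0,"twist":0},{"dx":0.3,"dy":-0.04,"dz":0,"twist":0},{"dx":0.3,"dy":-0.04,"dz":0,"twist":0},{"dx":0.3,"dy":-0.04,"dz":0,"twist":0},{"dx":0.3,"dy":-0.04,"dz":0,"twist":0},{"dx":0.3,"dy":-0.04,"dz":0,"twist":0},{"dx":0.3,"dy":-0.04,"dz":0,"twist":0},{"dx":0.3,"dy":-0.04,"dz":0,"twist":0},{"dx":0,"dy":0,"dz":0,"twist":0}]'
```

```text
time: 50.28
position: [0.45, -0.385, 0.0753]
tool_rot: [-3.141, -0.001, 1.681]
ft_force: [0.3, 0.1, 0.0]
opening: 0.0003
grip_force: 0.0
time: 51.37
position: [0.5411, -0.3956, 0.0751]
tool_rot: [3.141, -0.0, 1.681]
ft_force: [-0.4, 0.5, -0.2]
opening: 0.0005
grip_force: 0.0
```

```bash
python3 -m inch '[{"dx":0.15,"dy":0,"dz":0,"twist":0},{"dx":0.15,"dy":0,"dz":0,"twist":0},{"dx":0.1,"dy":0,"dz":0,"twist":0},{"dx":0,"dy":0,"dz":0,"twist":0}]'
python3 -c "
from h import *
c,s=camera('top'),camera('scene')
for n,q in(('top',c),('scene',s)):
  for r in spot_point(n,'valve_tip')[:2]:print(n,r,plane(q,r['at'],.088))
  print(proj(q,[.573,-.398,.088]))"
```

```text
time: 51.7
position: [0.5479, -0.3958, 0.0751]
tool_rot: [-3.136, -0.002, 1.68]
ft_force: [-17.6, 2.9, 5.6]
opening: 0.0004
grip_force: 8.3
top {'at': [496.9, 236.4], 'p': 0.5} [ 0.56563493 -0.40088383  0.088     ]
[495.51257919 233.16688474]
scene {'at': [117.5, 295.2], 'p': 0.47} [ 0.56005935 -0.40340947  0.088     ]
[120.70827649 300.13488023]
```

Lever is on its stop (17 N). I'll retract and check.

```bash
python3 -m inch '[{"dx":-0.5,"dy":0,"dz":0,"twist":0},{"dx":-0.8,"dy":0,"dz":0,"twist":0},{"dx":-0.8,"dy":0,"dz":0,"twist":0},{"dx":-0.8,"dy":0,"dz":0.5,"twist":0},{"dx":-0.8,"dy":0,"dz":0.8,"twist":0},{"dx":-0.8,"dy":0,"dz":0.8,"twist":0},{"dx":0,"dy":0,"dz":0.8,"twist":0},{"dx":0,"dy":0,"dz":0,"twist":0},{"dx":0,"dy":0,"dz":0,"twist":0},{"dx":0,"dy":0,"dz":0,"twist":0}]'
python3 sp.py|tail -1
python3 - <<'E'
from h import *
t,s=camera("top"),camera("scene")
cv2.imwrite("pics/z11.png",np.hstack([cr(t["img"],390,235,260,260,400,400),cr(s["img"],240,265,260,260,400,400)]))
E
```

```text
time: 52.73
position: [0.4375, -0.3955, 0.1471]
tool_rot: [-3.141, -0.001, 1.681]
ft_force: [0.0, 0.1, 1.0]
opening: 0.0003
grip_force: 0.0
line yaw 1.4346193190620613
```

View pics/z11.png

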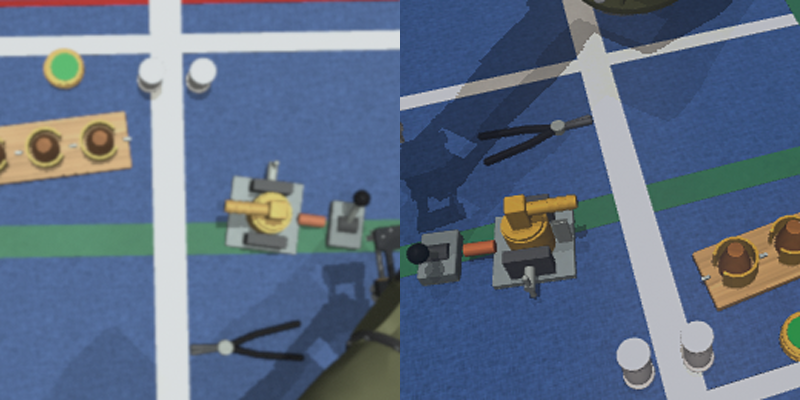

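The lever leans fully away, the elbow is aligned, the cuffs are in place, and the pliers, spools and pendants haven't moved. I'm handing in.

```bash
python3 -c "
from workcell import sign_off
print(sign_off())"
```

```text
the job is handed in; nothing more can be done
None
```

The job is handed in, with no verdict returned: the elbow is screwed down tight with its spout within about 1° of the pointer, all four cuffs sit on their posts with gaps to the ribs, the air lever is fully over, and the other things haven't moved in the last camera views.

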